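# Clear up after the microscopy class

## Robot

A 6-joint arm with a two-finger parallel gripper is mounted at the origin on the work surface. World frame = base frame: x ahead of the robot, y to its left, z up, the work surface at z = 0. Lengths are in mm, angles in degrees, forces in N, time in s.
With the tool pointing down it reaches from about 350 to 850 mm from the base axis. Payload 8.1 kg.
Tool frame: the origin (TCP) lies between the finger pads; the fingertips stand 17 mm ahead of it and the grasp point (between the pads) lies 2 mm behind it; z points along the fingers, y is the line along which they close (so a half turn about z gives the same grasp; the last joint's range is limited). The gripper opens to 85 mm and grips with 20 to 120 N. Pads are 22 mm wide; open, the fingers measure 114 mm over their backs; the gripper's body (76 mm by 85 mm) begins 54 mm behind the grasp point. The pads swing forward as they close: fully open they stand 13 mm farther back than shut.
Start: joints at [-74.45, 7.471, 85.268, -0, 87.261, -4.893], TCP at [209.587, -562.209, 248.292] pointing down, gripper open.
Joint ranges: [-169.43, 169.43], [-51.17, 129.36], [1.28, 143.12], [-76.62, 256.62], [0, 156.53], [-152.29, 152.29]. Speed limits (degrees/s): [136.94, 136.94, 159.86, 180, 180, 180].

## Interface

Orientations are given as [roll, pitch, yaw] about the fixed x, y, z axes, in that order (R = Rz(yaw) Ry(pitch) Rx(roll)).
In Python, from bench import sense, snapshot, hand_in, trace, place_of gives the robot as it stands.
- The arm moves only by the shell command python3 -m handwheel 'ROWS' [FORCE]. ROWS is JSON, a list of rows, each a list of 7 numbers: the opening, from -1 (shut) to 1 (fully open), then the shift along the tool's x, y, z in cm, then the turn, a rotation vector about the tool's x, y, z in rad. A call has 1 to 12 rows; each row shifts and turns the commanded pose from where the row before left it, along the tool's axes as they then stand; what a row does not reach is not made up. A row lasts 1/12 s, in which the tool goes at most 41.7 mm and 7.16 degrees, less where a joint would pass 70% of its speed; a pose out of reach is approached as far as the arm can. A call with a gripper value outside its range is refused whole. The fingers move at their own pace and stop on an object; FORCE is the grip in N (left out, the last holds). Time passes only in rows, so rows that do not move let the fingers close. It gives the time, the measured TCP pose, the force, the opening and the grip force at its end, in the units of the state.
- sense(): the state, without advancing time (a new reading comes with each control period).
- snapshot(name): name is "side" or "top" or "wrist"; returns a dict with "image" (400x640x3 uint8, red, green, blue), "intrinsics" (3x3 intrinsics, pixels), "k1" (the pictures are not rectified: a ray, as slopes to the right and down, at radius r is drawn at 1 + k1 r^2 times it, then the intrinsics apply), "R" (3x3) and "t" (3): a world point X has camera coordinates R X + t. Camera axes: x right, y down, z forward; pixel columns grow to the right and rows downward; lengths in mm; the calibration is good to about 2 mm. A picture is of the moment at which its call begins. There is no depth.
- hand_in(): hands the job in; it is judged then, once.
Trained networks look in a picture, given as the dict that the camera call returned (one of the last four; its "shot" number tells which), for a name from the list of things; names that differ only in an ending like _2 or _b are one class to them, and where a whole thing is asked for, a point or a joint stands for the part that bears it (a point fixed in the world has none). Each returns a list of dicts, best first, with "conf" (0 to 1); they miss things now and then, are a little off and sometimes report something else, mostly with a low value. They report only what shows in the picture. A call takes as long as a camera call.
- trace(picture, query): "pixels" (400x640 bool, what is visible of it).
- place_of(picture, query): "location" ([x, y, z] in mm, in world coordinates, good to about 4 mm: a listed point, or the origin of a listed thing).
The state is a dict: "time": time; "joint_pos": joint angles; "qd": joint speeds; "joint_efforts": joint torques, N m; "tool_pos": TCP position; "tcp_rot": TCP orientation; "ft_force": force on the tool from outside, world axes, zero at the start; "wrist_torque": the same for the moment, N m; "finger_gap": finger opening in mm; "grip_force": force on a finger pad.
Only numpy, scipy, OpenCV 4.12 (cv2) and the standard library are available. Lean on these libraries where they do the work, as an engineer would, in place of code of your own. Each camera call takes 0.05 s, during which the arm holds its last target. There are 200 camera calls.

## Task

Clear up after the microscopy class: put every dissecting instrument into the grey tray and every DNA model piece into the orange crate. Stack every slide folder flat and square on top of the white slide box: each lies between guide rails on the aluminium rack, where it cannot be gripped, so slide it along its lane until it sticks well out over the rack's open front edge and take it there, and never let a folder fall. Leave the bottle, jar, beaker and glass dish standing where they are.

Things in the scene. Friction and masses are not known exactly. Their poses are not given: they have to be found in the camera images.
- grey_tray: grey plastic tray, fixed, 210 x 170 x 45 mm high, walls and floor 4 mm (rims 6 mm wider outside); origin: centre of its underside on the table; long side along its x; may swap places with the orange crate
- orange_crate: orange plastic crate of the same size and shape as the grey tray, fixed; origin: centre of its underside; long side along its x
- rack: aluminium rack, a fixed block 180 (x) x 145 (y) x 50 mm high with two lanes along its x on top, centred at y = +35 and -35 mm; each lane is 65 mm wide between 5 mm wide rails that stand 8 mm above the flat top; lanes are open at both ends; the front edge (black strip below it) is at x = -90 mm, facing the robot, the rear edge at x = +90 mm. Origin: centre of its underside on the table
- box_top (a point): centre of the top face (45 mm above the table) of the white slide box, a fixed block 100 (x) x 54 (y) x 45 mm; axes along its sides
- folder_a_mid (a point): centre (half-way up) of the blue slide folder: a flat rigid plate 110 (x) x 60 (y) x 6 mm, 70 g, three white slides on its face; starts flat in the +y lane of the rack, x along the lane, its centre at rack x = 0 to +20 mm; may be absent
- folder_b_mid (a point): centre (half-way up) of the green slide folder: a flat rigid plate 110 (x) x 60 (y) x 6 mm, 70 g, three white slides on its face; starts flat in the -y lane of the rack, x along the lane, its centre at rack x = 0 to +20 mm; may be absent
- forceps_mid (a point): dissecting instrument lying flat on the table; may be absent; steel forceps, 126 (x) x 13 (y) x 9 mm high, 40 g, rigid; the point is their centre, half-way up
- scissors_mid (a point): dissecting instrument lying flat on the table; may be absent; steel scissors, rigid, 141 mm long along x, 8 mm high, 50 g: a 14 mm wide shank reaches 35 mm either side of this point (half-way up, at the pivot), blades (8 mm wide) to +71 mm, two finger loops (58 mm over both) at x = -31 to -69 mm
- needle_mid (a point): dissecting instrument lying flat on the table; may be absent; mounting needle: black handle 12 (y) x 12 mm from x = -55 to +35 mm with a thin steel needle reaching on to x = +70 mm, 30 g; the point is half-way up, near its balance point
- rung_red_mid (a point): DNA model piece lying on the table, may be absent: a bar (red and blue) 66 (x) x 16 x 16 mm between two white end blocks (each 14 x 28 x 22 mm high), 94 mm long in all, 40 g; the bar floats 3 mm over the table; the point is its centre, 11 mm above its underside
- rung_yellow_mid (a point): DNA model piece lying on the table, may be absent: a bar (yellow and green) 66 (x) x 16 x 16 mm between two white end blocks (each 14 x 28 x 22 mm high), 94 mm long in all, 40 g; the bar floats 3 mm over the table; the point is its centre, 11 mm above its underside
- rung_orange_mid (a point): DNA model piece lying on the table, may be absent: a bar (orange and blue) 66 (x) x 16 x 16 mm between two white end blocks (each 14 x 28 x 22 mm high), 94 mm long in all, 40 g; the bar floats 3 mm over the table; the point is its centre, 11 mm above its underside
- stain_bottle: small amber stain bottle, 30 mm across, 60 mm high, loose, a bystander to be left standing; origin: centre of its underside
- jar: green glass jar, 60 mm across, 70 mm high, loose, a bystander to be left standing; origin: centre of its underside
- beaker: glass beaker, 66 mm across, 85 mm high, loose, a bystander to be left standing; origin: centre of its underside
- petri_dish: open glass dish, 90 mm across, 16 mm high, loose, a bystander to be left standing; origin: centre of its underside

How it is judged (in metres and radians):
On the way:
1. a slide folder has been slid along its lane so that it lies out over the front edge of the rack, still level and resting on it (((x of folder_a_mid in the frame of rack between -0.1 and -0.055 m and z of folder_a_mid in the frame of rack between 0.048 and 0.058 m and angle between folder_a_mid's own z axis and vertical below 0.1 rad) or (x of folder_b_mid in the frame of rack between -0.1 and -0.055 m and z of folder_b_mid in the frame of rack between 0.048 and 0.058 m and angle between folder_b_mid's own z axis and vertical below 0.1 rad))), for 0.2 s.
At the end, for the whole second after the job is handed in: Each instrument in the grey tray, each DNA piece in the orange crate (centre inside, under 40 mm above the table); each folder flat on the slide box or on the other folder there, within 18 mm lengthwise, 15 mm sideways, 10 degrees; all at rest (x of forceps_mid in the frame of grey_tray between -0.1 and 0.1 m and y of forceps_mid in the frame of grey_tray between -0.08 and 0.08 m and height (world z) of each of forceps_mid, scissors_mid, needle_mid, rung_red_mid, rung_yellow_mid, rung_orange_mid below 0.04 m and linear speed of each of forceps, scissors, needle, rung_red, rung_yellow, rung_orange, folder_a, folder_b below 0.03 m/s and x of scissors_mid in the frame of grey_tray between -0.1 and 0.1 m and y of scissors_mid in the frame of grey_tray between -0.08 and 0.08 m and x of needle_mid in the frame of grey_tray between -0.1 and 0.1 m and y of needle_mid in the frame of grey_tray between -0.08 and 0.08 m and x of rung_red_mid in the frame of orange_crate between -0.1 and 0.1 m and y of rung_red_mid in the frame of orange_crate between -0.08 and 0.08 m and x of rung_yellow_mid in the frame of orange_crate between -0.1 and 0.1 m and y of rung_yellow_mid in the frame of orange_crate between -0.08 and 0.08 m and x of rung_orange_mid in the frame of orange_crate between -0.1 and 0.1 m and y of rung_orange_mid in the frame of orange_crate between -0.08 and 0.08 m and x of folder_a_mid in the frame of box_top between -0.018 and 0.018 m and y of folder_a_mid in the frame of box_top between -0.015 and 0.015 m and z of folder_a_mid in the frame of box_top between 0 and 0.013 m and angle between each of folder_a_mid, folder_b_mid's own z axis and vertical below 0.08 rad and angle between the x axis of each of folder_a_mid, folder_b_mid and the x axis of box_top, either way round below 0.18 rad and x of folder_b_mid in the frame of box_top between -0.018 and 0.018 m and y of folder_b_mid in the frame of box_top between -0.015 and 0.015 m and z of folder_b_mid in the frame of box_top between 0 and 0.013 m); the robot touches nothing.
It fails at once if a slide folder falls off the rack or the box towards the table (height (world z) of any of folder_a_mid, folder_b_mid below 0.035 m).
It fails at once if the bottle, jar, beaker or glass dish is shoved more than 40 mm or tipped over (distance of any of stain_bottle, jar, beaker, petri_dish from where it was at the start of the episode above 0.04 m or angle between any of stain_bottle, jar, beaker, petri_dish's own z axis and vertical above 0.5 rad).
Of forceps, scissors, needle only 2 to 3 are there at a start; the rules pass over those that are not, and their reading is None.
Of rung_red, rung_yellow, rung_orange only 2 to 3 are there at a start; the rules pass over those that are not, and their reading is None.
Of folder_a, folder_b only 1 to 2 are there at a start; the rules pass over those that are not, and their reading is None.
At some moment in a run one of forceps, scissors, needle, rung_red, rung_yellow, rung_orange may be knocked a few centimetres aside while the robot is not near it.
It also fails if it takes over 210 s, if anything falls off the work surface, if the arm or the gripper's body presses on something with over 40 N, if the wrist force passes 120 N, or if a joint passes its speed limit or range.

## Working session

There is one attempt and no reset: what is moved stays moved. The work goes in short steps, Python scripts to look and compute and a shell command to move; the robot and the scene stay as the last step left them, time stands still between calls to the robot, and variables do not carry over. Pictures are saved under pics/ and viewed, at most 14 in all, crops included, and the job is handed in when it is done.

```bash
ls; mkdir -p pics; cat > h.py <<'E'
import numpy as np,cv2,json
from bench import sense,snapshot,hand_in,trace,place_of
from scipy.spatial.transform import Rotation as Ro
def ray(p,uv):
    K=np.array(p["intrinsics"]);k=p["k1"]
    d=np.linalg.inv(K)@[uv[0],uv[1],1];d=d[:2];s=d.copy()
    for _ in range(20): s=d/(1+k*(s@s))
    R=np.array(p["R"]);t=np.array(p["t"]);return -R.T@t,R.T@np.array([s[0],s[1],1])
def at_z(p,uv,z):
    o,d=ray(p,uv);return o+d*(z-o[2])/d[2]
def proj(p,X):
    c=np.array(p["R"])@X+np.array(p["t"]);s=c[:2]/c[2];s=s*(1+p["k1"]*(s@s))
    return (np.array(p["intrinsics"])@[s[0],s[1],1])[:2]
def save(p,n): cv2.imwrite(f"pics/{n}.png",cv2.cvtColor(p["image"],cv2.COLOR_RGB2BGR))
def maskaxis(p,m,z):
    v,u=np.nonzero(m); i=np.random.default_rng(0).choice(len(u),min(600,len(u)),replace=False)
    P=np.array([at_z(p,(u[j],v[j]),z)[:2] for j in i]).astype(np.float32)
    (c,s,a)=cv2.minAreaRect(P); 
    if s[0]<s[1]: a+=90
    return np.round(P.mean(0)),np.round(c),np.round(s),round((a+90)%180-90,1)
E
python3 - <<'E'
from h import *
names="grey_tray orange_crate rack box_top folder_a_mid folder_b_mid forceps_mid scissors_mid needle_mid rung_red_mid rung_yellow_mid rung_orange_mid stain_bottle jar beaker petri_dish".split()
p=snapshot("top");save(p,"top");q=snapshot("side");save(q,"side")
for n in names:
    r=place_of(p,n);s=place_of(q,n)
    t=trace(p,n)
    print(n,[(np.round(x["location"]).tolist(),round(x["conf"],2)) for x in r[:2]],'|',[(np.round(x["location"]).tolist(),round(x["conf"],2)) for x in s[:1]], end=' ')
    print(*( (round(x["conf"],2),maskaxis(p,x["pixels"],10 if 'mid' in n else 45)) for x in t[:1]))
s=sense();print(s)
E
```

```text
pics
grey_tray [([422.0, -397.0, 0.0], 0.85)] | [([420.0, -395.0, -3.0], 0.93)] (0.88, (array([ 414., -392.], dtype=float32), array([ 420., -395.]), array([191., 226.]), -5.4))
orange_crate [([652.0, -72.0, 1.0], 0.89)] | [([652.0, -67.0, -1.0], 0.75)] (0.79, (array([645., -71.], dtype=float32), array([651., -70.]), array([190., 222.]), -0.0))
rack [([557.0, 271.0, 3.0], 0.63)] | [([561.0, 269.0, -0.0], 0.59)] (0.73, (array([537., 264.], dtype=float32), array([558., 267.]), array([162., 184.]), -4.8))
box_top [([644.0, 99.0, 48.0], 0.7)] | [([649.0, 100.0, 47.0], 0.78)] (0.76, (array([646.,  96.], dtype=float32), array([646.,  96.]), array([ 61., 106.]), -10.2))
folder_a_mid [([569.0, 304.0, 57.0], 0.57)] | [([572.0, 305.0, 52.0], 0.8)] (0.63, (array([580., 319.], dtype=float32), array([580., 318.]), array([ 65., 116.]), -4.9))
folder_b_mid [([574.0, 232.0, 56.0], 0.78), ([570.0, 305.0, 52.0], 0.66)] | [([577.0, 237.0, 49.0], 0.7)] (0.85, (array([581., 246.], dtype=float32), array([581., 246.]), array([ 65., 115.]), -5.3))
forceps_mid [([444.0, 93.0, 2.0], 0.64)] | [([446.0, 97.0, 2.
[... 1633 characters left out ...]
-88.6))
{'time': 2.5, 'joint_pos': array([-7.44499369e+01,  7.47341561e+00,  8.52682675e+01,  2.38572218e-03,
        8.72637375e+01, -4.89359954e+00]), 'qd': array([-0.03350338, -0.04286215,  0.01095774,  0.04870277, -0.06712716,
       -0.00556285]), 'joint_efforts': array([-1.70708877e-04, -5.69307768e+01, -5.00850534e+01, -2.13328235e-07,
        1.40144668e-03, -4.21076106e-05]), 'tool_pos': array([ 209.59675791, -562.18362905,  248.26426649]), 'tcp_rot': array([-1.79994802e+02, -2.83671317e-03,  2.04435485e+01]), 'ft_force': array([ 0.28205644, -0.52380006,  0.3658672 ]), 'wrist_torque': array([-0.02681075, -0.03115407, -0.0661375 ]), 'grip_force': 0.0, 'finger_gap': 85.41519936781559}
```

View pics/top.png

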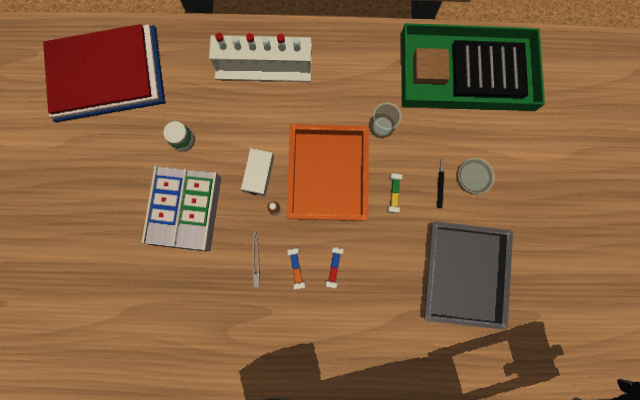

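View pics/side.png

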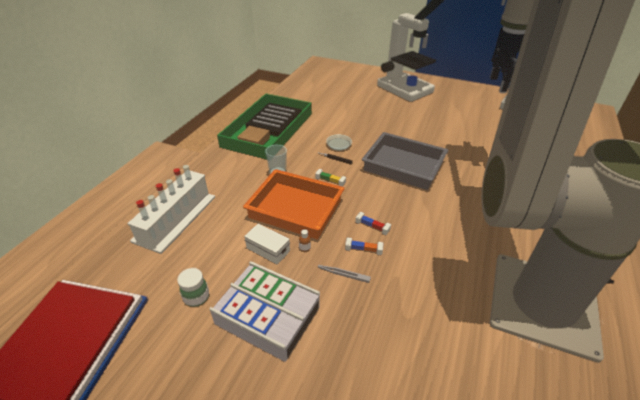

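The top view shows the needle at (440,185), forceps (256,260), rungs at (297,268), (335,268) and (396,193), both folders in the rack at (182,203), the box (257,172), the crate (328,172) and the tray (469,275). I see no scissors. The side view agrees. I'll go above the needle first.

```bash
cat >> h.py <<'E'
def go(x,y,z,yaw=None):
    s=sense();R=Ro.from_euler('xyz',s['tcp_rot'],degrees=True)
    d=R.inv().apply(np.array([x,y,z])-s['tool_pos'])/10
    msg=f"tool shift cm {np.round(d,2)}"
    if yaw is not None: msg+=f" turnz rad {np.radians(s['tcp_rot'][2]-yaw):.3f}"
    print(msg)
def look(cam,*names,pic=None,z=8):
    p=snapshot(cam)
    if pic: save(p,pic)
    for n in names:
        print(n,[(np.round(x["location"]).tolist(),round(x["conf"],2)) for x in place_of(p,n)[:2]],
          [(round(x["conf"],2),[np.round(v,1).tolist() for v in maskaxis(p,x["pixels"],z)]) for x in trace(p,n)[:1] if x["pixels"].sum()>20])
    return p
E
python3 -m handwheel '[[0.2,0,0,0,0,0,0.119],[0.2,0,0,0,0,0,0.119],[0.2,0,0,0,0,0,0.119],[0.2,2.94,-1.58,0,0,0,0],[0.2,2.94,-1.58,0,0,0,0],[0.2,2.94,-1.58,0,0,0,0],[0.2,2.94,-1.58,0,0,0,0],[0.2,2.94,-1.58,0,0,0,0],[0.2,2.94,-1.58,0,0,0,0],[0.2,2.94,-1.58,0,0,0,0],[0.2,2.94,-1.58,0,0,0,0],[0.2,2.94,-1.58,0,0,0,0]]'
python3 -m handwheel '[[-0.3,2.94,-1.58,0,0,0,0],[-0.3,2.94,-1.58,0,0,0,0],[-0.3,2.94,-1.58,0,0,0,0],[-0.3,2.94,-1.58,0,0,0,0],[-0.3,2.94,-1.58,0,0,0,0],[-0.3,0,0,0,0,0,0]]'
python3 -c "
from h import *
look('wrist','needle_mid','petri_dish','rung_yellow_mid',pic='w1');go(622,-341,150,0);look('top','needle_mid')"
```

```text
time: 3.5
tool_pos: [475.6, -419.0, 248.4]
tcp_rot: [180.0, -0.0, -0.0]
ft_force: [0.2, -0.3, 0.0]
finger_gap: 51.7
grip_force: 0.0
time: 4.0
tool_pos: [625.7, -336.6, 247.2]
tcp_rot: [-179.9, -0.1, 0.3]
ft_force: [-0.1, -0.4, -0.2]
finger_gap: 29.8
grip_force: 0.0
needle_mid [([632.0, -342.0, 10.0], 0.65), ([650.0, -65.0, 1.0], 0.33)] [(0.91, [[628.0, -342.0], [631.0, -342.0], [14.0, 108.0], -4.7])]
petri_dish [([659.0, -427.0, 0.0], 0.87)] [(0.68, [[639.0, 96.0], [636.0, 91.0], [55.0, 126.0], -19.2])]
rung_yellow_mid [([608.0, -229.0, 12.0], 0.85)] [(0.85, [[609.0, -230.0], [608.0, -229.0], [31.0, 101.0], -4.8])]
tool shift cm [ 0.17 -0.11  9.86] turnz rad -0.002
needle_mid [([635.0, -344.0, 4.0], 0.61), ([653.0, -69.0, 6.0], 0.6)] [(0.75, [[633.0, -341.0], [633.0, -340.0], [15.0, 82.0], -4.7])]
```

View pics/w1.png

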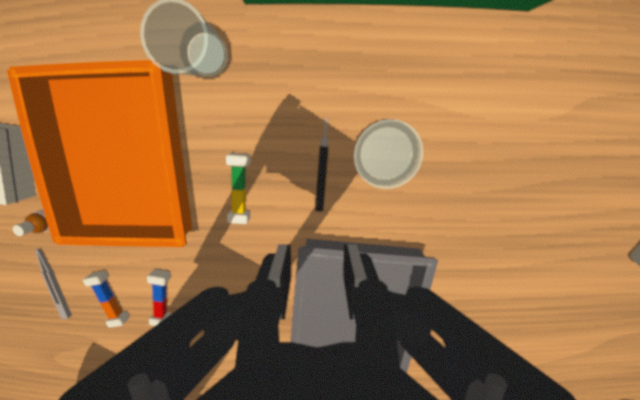

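Wrist view: the needle runs from (320,210) to (325,130), with the dish at (388,153). The estimates agree, so I'll grasp the needle, with a narrow opening because of the dish.

```bash
python3 -m handwheel '[[-0.3,0.1,0,3.2,0,0,0.08],[-0.3,0,0,3.2,0,0,0],[-0.3,0,0,3.2,0,0,0],[-0.3,0,0,3.2,0,0,0],[-0.3,0,0,3.2,0,0,0],[-0.3,0,0,3.2,0,0,0],[-0.3,0,0,2.2,0,0,0],[-0.3,0,0,1.2,0,0,0],[-0.3,0,0,0.35,0,0,0],[-0.3,0,0,0,0,0,0]]' 40
python3 -m handwheel '[[-1,0,0,0,0,0,0],[-1,0,0,0,0,0,0],[-1,0,0,0,0,0,0],[-1,0,0,0,0,0,0],[-1,0,0,0,0,0,0],[-1,0,0,0,0,0,0]]'
python3 -c "
from h import *
go(622,-341,150,0);go(412,-430,110,-5)"
```

```text
time: 5.33
tool_pos: [622.0, -341.3, 18.5]
tcp_rot: [-180.0, 0.0, -4.6]
ft_force: [-0.2, -0.3, 0.4]
finger_gap: 30.1
grip_force: 0.0
time: 5.83
tool_pos: [623.2, -341.7, 20.6]
tcp_rot: [179.9, -0.1, -4.6]
ft_force: [-1.2, -0.4, 6.4]
finger_gap: 10.6
grip_force: 41.2
tool shift cm [ -0.09  -0.05 -12.94] turnz rad -0.080
tool shift cm [-20.32  10.5   -8.97] turnz rad 0.007
```

```bash
python3 -m handwheel '[[-1,0,0,-3,0,0,0],[-1,0,0,-3,0,0,0],[-1,0,0,-3,0,0,0],[-1,-3.4,1.75,0,0,0,0],[-1,-3.4,1.75,0,0,0,0],[-1,-3.4,1.75,0,0,0,0],[-1,-3.4,1.75,0,0,0,0],[-1,-3.4,1.75,0,0,0,0],[-1,-3.3,1.75,0,0,0,0],[-1,0,0,2.7,0,0,0],[-1,0,0,2.7,0,0,0],[-1,0,0,2.7,0,0,0]]'
python3 -m handwheel '[[-1,0,0,0.2,0,0,0],[-1,0,0,0,0,0,0],[-0.3,0,0,0,0,0,0],[-0.3,0,0,0,0,0,0],[-0.3,0,0,0,0,0,0],[-0.3,0,0,-3.3,0,0,0],[-0.3,0,0,-3.3,0,0,0],[-0.3,0,0,-3.3,0,0,0],[-0.3,0,0,-3.3,0,0,0],[-0.3,0,0,-2,0,0,0]]'
python3 -c "
from h import *
look('top','needle_mid','forceps_mid','rung_yellow_mid','rung_orange_mid','rung_red_mid');go(434,95,180,4.6)"
```

```text
time: 6.83
tool_pos: [411.1, -430.7, 28.1]
tcp_rot: [179.9, -0.1, -4.7]
ft_force: [0.0, 0.7, -0.5]
finger_gap: 10.7
grip_force: 40.5
time: 7.67
tool_pos: [412.7, -430.6, 183.0]
tcp_rot: [179.8, -0.2, -4.6]
ft_force: [0.9, -0.8, 1.5]
finger_gap: 29.5
grip_force: 0.0
needle_mid [([424.0, -425.0, 7.0], 0.71)] [(0.81, [[413.0, -431.0], [416.0, -430.0], [14.0, 98.0], -1.6])]
forceps_mid [([430.0, -85.0, 12.0], 0.27)] [(0.72, [[428.0, 94.0], [444.0, 94.0], [123.0, 12.0], 2.4])]
rung_yellow_mid [([609.0, -226.0, 10.0], 0.53)] [(0.73, [[611.0, -231.0], [611.0, -232.0], [29.0, 97.0], -3.6])]
rung_orange_mid [([427.0, 1.0, 13.0], 0.67)] [(0.59, [[430.0, 1.0], [427.0, 1.0], [92.0, 25.0], 11.4])]
rung_red_mid [([431.0, -90.0, 10.0], 0.82), ([560.0, 269.0, 3.0], 0.25)] [(0.72, [[431.0, -89.0], [432.0, -89.0], [28.0, 96.0], -9.9])]
tool shift cm [ -1.91 -52.42  -0.26] turnz rad -0.160
```

```bash
python3 -m handwheel '[[-0.3,-0.1,-3.75,0,0,0,-0.08],[-0.3,0,-3.75,0,0,0,-0.08],[-0.3,0.3,-3.75,0,0,0,0],[-0.3,0.3,-3.75,0,0,0,0],[-0.3,0.3,-3.75,0,0,0,0],[-0.3,0.3,-3.75,0,0,0,0],[-0.3,0.3,-3.75,0,0,0,0],[-0.3,0.3,-3.75,0,0,0,0],[-0.3,0.3,-3.75,0,0,0,0],[-0.3,0.3,-3.75,0,0,0,0],[-0.3,0.3,-3.75,0,0,0,0],[-0.3,0.3,-3.75,0,0,0,0]]'
python3 -m handwheel '[[-0.3,0,-3.75,0,0,0,0],[-0.3,0,-3.75,0,0,0,0],[-0.3,0,0,0,0,0,0]]'
python3 -c "
from h import *
look('wrist','forceps_mid','rung_orange_mid','rung_red_mid');go(440,95,22,4)"
```

```text
time: 9.22
tool_pos: [413.0, 23.4, 177.7]
tcp_rot: [180.0, -0.0, 4.6]
ft_force: [0.5, -0.5, 0.3]
finger_gap: 29.7
grip_force: 0.0
time: 9.47
tool_pos: [406.3, 102.1, 177.6]
tcp_rot: [-179.8, 0.0, 4.9]
ft_force: [-0.4, -1.0, 0.5]
finger_gap: 29.8
grip_force: 0.0
forceps_mid [([444.0, 91.0, 2.0], 0.6)] [(0.62, [[421.0, 95.0], [445.0, 97.0], [127.0, 13.0], 5.0])]
rung_orange_mid [([427.0, -2.0, 14.0], 0.57)] [(0.77, [[425.0, -1.0], [424.0, -1.0], [99.0, 32.0], 11.0])]
rung_red_mid [([431.0, -87.0, 13.0], 0.6)] [(0.69, [[429.0, -91.0], [429.0, -91.0], [42.0, 98.0], -9.1])]
tool shift cm [ 3.22  0.26 15.57] turnz rad 0.008
```

```bash
python3 -m handwheel '[[-0.3,3.2,0.1,0,0,0,0],[-0.3,0,0,3,0,0,0],[-0.3,0,0,3,0,0,0],[-0.3,0,0,3,0,0,0],[-0.3,0,0,3,0,0,0],[-0.3,0,0,2.4,0,0,0],[-0.3,0,0,1.2,0,0,0],[-0.3,0,0,0,0,0,0]]' 40
python3 -m handwheel '[[-1,0,0,0,0,0,0],[-1,0,0,0,0,0,0],[-1,0,0,0,0,0,0],[-1,0,0,0,0,0,0],[-1,0,0,0,0,0,0],[-1,0,0,0,0,0,0]]'
python3 -m handwheel '[[-1,0,0,-3,0,0,0],[-1,0,0,-3,0,0,0],[-1,0,0,-3,0,0,0],[-1,0,0,-2,0,0,0],[-1,0,0,0,0,0,0]]'
python3 -c "
from h import *
go(420,-362,132,-4)"
```

```text
time: 10.48
tool_pos: [436.7, 96.4, 18.4]
tcp_rot: [180.0, 0.4, 4.4]
ft_force: [-0.9, -0.7, -0.2]
finger_gap: 29.7
grip_force: 0.0
time: 10.98
tool_pos: [440.0, 98.1, 22.5]
tcp_rot: [-180.0, -0.1, 4.6]
ft_force: [-0.4, 0.6, 0.3]
finger_gap: 11.1
grip_force: 39.8
time: 11.4
tool_pos: [442.8, 98.5, 137.4]
tcp_rot: [-180.0, -0.5, 4.6]
ft_force: [0.7, -0.6, -0.1]
finger_gap: 11.3
grip_force: 39.8
tool shift cm [-5.97 45.72  0.48] turnz rad 0.150
```

```bash
python3 -m handwheel '[[-1,-0.5,3.8,0,0,0,0],[-1,-0.5,3.8,0,0,0,0],[-1,-0.5,3.8,0,0,0,0],[-1,-0.5,3.8,0,0,0,0],[-1,-0.5,3.8,0,0,0,0],[-1,-0.5,3.8,0,0,0,0],[-1,-0.5,3.8,0,0,0,0],[-1,-0.5,3.8,0,0,0,0],[-1,-0.5,3.8,0,0,0,0],[-1,-0.5,3.8,0,0,0,0],[-1,-0.5,3.8,0,0,0,0],[-1,-0.5,3.8,0,0,0,0]]'
python3 -m handwheel '[[-1,0,0,0,0,0,0.075],[-1,0,0,0,0,0,0.075],[-1,0,0,3.3,0,0,0],[-1,0,0,3.3,0,0,0],[-1,0,0,3.3,0,0,0],[-1,0,0,0.4,0,0,0],[-1,0,0,0,0,0,0],[-0.3,0,0,0,0,0,0],[-0.3,0,0,0,0,0,0],[-0.3,0,0,0,0,0,0],[-0.3,0,0,-3.3,0,0,0],[-0.3,0,0,-3.3,0,0,0]]'
python3 -m handwheel '[[-0.3,0,0,-3.3,0,0,0],[-0.3,0,0,-3.3,0,0,0],[-0.3,0,0,-2,0,0,0],[-0.3,0,0,0,0,0,0]]'
python3 -c "
from h import *
look('top','needle_mid','forceps_mid','rung_yellow_mid');go(611,-230,60,-4)"
```

```text
time: 12.4
tool_pos: [415.3, -363.0, 131.0]
tcp_rot: [-180.0, 0.0, 4.6]
ft_force: [0.7, 0.4, 0.2]
finger_gap: 10.7
grip_force: 39.8
time: 13.4
tool_pos: [414.6, -359.7, 93.7]
tcp_rot: [-179.8, 0.2, -4.0]
ft_force: [0.6, 0.5, 1.3]
finger_gap: 29.9
grip_force: 0.0
time: 13.73
tool_pos: [418.6, -363.8, 188.3]
tcp_rot: [179.6, -0.5, -4.0]
ft_force: [1.2, -0.3, 1.0]
finger_gap: 29.9
grip_force: 0.0
needle_mid [([425.0, -427.0, 8.0], 0.6)] [(0.4, [[441.0, -432.0], [426.0, -430.0], [9.0, 76.0], -8.6])]
forceps_mid [([421.0, -361.0, 10.0], 0.5)] [(0.81, [[404.0, -359.0], [420.0, -360.0], [13.0, 126.0], -3.9])]
rung_yellow_mid [([611.0, -227.0, 8.0], 0.8), ([573.0, 234.0, 54.0], 0.16)] [(0.76, [[611.0, -232.0], [611.0, -232.0], [29.0, 97.0], -3.5])]
tool shift cm [ 18.62 -14.38  11.91] turnz rad -0.000
```

```bash
python3 -m handwheel '[[0,3.1,-2.4,0,0,0,0],[0,3.1,-2.4,0,0,0,0],[0,3.1,-2.4,0,0,0,0],[0,3.1,-2.4,0,0,0,0],[0,3.1,-2.4,0,0,0,0],[0,3.1,-2.4,0,0,0,0],[0,0,0,0,0,0,0]]'
python3 -c "
from h import *
look('wrist','rung_yellow_mid','orange_crate',z=11);go(611,-230,21,-4)"
```

```text
time: 14.67
tool_pos: [615.6, -225.5, 178.7]
tcp_rot: [-179.8, 0.0, -3.8]
ft_force: [0.4, -1.3, -0.7]
finger_gap: 42.9
grip_force: 0.0
rung_yellow_mid [] [(0.88, [[609.0, -230.0], [608.0, -230.0], [29.0, 98.0], -3.5])]
orange_crate [([649.0, -66.0, 2.0], 0.66)] [(0.78, [[656.0, -53.0], [645.0, -48.0], [216.0, 256.0], -0.1])]
tool shift cm [ 0.04 -0.14 15.91] turnz rad -0.001
```

```bash
python3 -m handwheel '[[0,0,-0.1,3.2,0,0,0],[0,0,0,3.2,0,0,0],[0,0,0,3.2,0,0,0],[0,0,0,3.2,0,0,0],[0,0,0,2.1,0,0,0],[0,0,0,1,0,0,0],[0,0,0,0,0,0,0]]' 40
python3 -m handwheel '[[-1,0,0,0,0,0,0],[-1,0,0,0,0,0,0],[-1,0,0,0,0,0,0],[-1,0,0,0,0,0,0],[-1,0,0,0,0,0,0],[-1,0,0,0,0,0,0]]'
python3 -m handwheel '[[-1,0,0,-3.3,0,0,0],[-1,0,0,-3.3,0,0,0],[-1,0,0,-3.3,0,0,0],[-1,0.8,-2.9,0,0,0,0],[-1,0.8,-2.9,0,0,0,0],[-1,0.8,-2.9,0,0,0,0],[-1,0.8,-2.9,0,0,0,-0.07],[-1,0,0,0,0,0,0],[-1,0,0,3.2,0,0,0],[-1,0,0,3.2,0,0,0],[-1,0,0,2.7,0,0,0],[-1,0,0,0,0,0,0]]'
python3 -m handwheel '[[-0.3,0,0,0,0,0,0],[-0.3,0,0,0,0,0,0],[-0.3,0,0,0,0,0,0],[-0.3,0,0,-3.3,0,0,0],[-0.3,0,0,-3.3,0,0,0],[-0.3,0,0,-3.3,0,0,0],[-0.3,0,0,-3.3,0,0,0],[-0.3,0,0,-1,0,0,0],[-0.3,0,0,0,0,0,0]]'
python3 -c "
from h import *
look('top','rung_yellow_mid','rung_red_mid','rung_orange_mid','orange_crate');go(431,-88,180,-9)"
```

```text
time: 15.5
tool_pos: [608.8, -229.8, 18.7]
tcp_rot: [-179.9, 0.3, -4.1]
ft_force: [0.2, -0.2, -0.3]
finger_gap: 42.5
grip_force: 0.0
time: 16.0
tool_pos: [613.4, -230.8, 24.6]
tcp_rot: [179.9, -0.2, -4.0]
ft_force: [-1.1, -0.8, 6.8]
finger_gap: 14.5
grip_force: 41.3
time: 17.0
tool_pos: [650.6, -116.0, 26.4]
tcp_rot: [-180.0, 0.1, -0.0]
ft_force: [-0.0, -0.3, -0.6]
finger_gap: 14.7
grip_force: 46.0
time: 17.75
tool_pos: [654.8, -117.2, 178.6]
tcp_rot: [179.9, -0.6, -0.0]
ft_force: [0.6, -0.5, -0.1]
finger_gap: 29.7
grip_force: 0.0
rung_yellow_mid [([647.0, -115.0, 13.0], 0.71), ([574.0, 231.0, 55.0], 0.44)] [(0.86, [[642.0, -118.0], [645.0, -117.0], [86.0, 26.0], 1.3])]
rung_red_mid [] []
rung_orange_mid [] [(0.62, [[739.0, 299.0], [741.0, 299.0], [82.0, 59.0], 47.1])]
orange_crate [([654.0, -70.0, 1.0], 0.72)] [(0.73, [[635.0, -78.0], [659.0, -69.0], [229.0, 191.0], 0.1])]
tool shift cm [-22.02  -2.81  -0.92] turnz rad 0.157
```

```bash
python3 -m handwheel '[[0,-3.15,-0.4,0,0,0,0],[0,-3.15,-0.4,0,0,0,0],[0,-3.15,-0.4,0,0,0,0],[0,-3.15,-0.4,0,0,0,0],[0,-3.15,-0.4,0,0,0,0],[0,-3.15,-0.4,0,0,0,0],[0,-3.15,-0.4,0,0,0,0],[0,0,0,0,0,0,0.08],[0,0,0,0,0,0,0.08],[0,0,0,0,0,0,0]]'
python3 -c "
from h import *
look('wrist','rung_red_mid','rung_orange_mid',z=11);go(431,-89,23,-9)"
```

```text
time: 19.03
tool_pos: [430.8, -88.2, 171.8]
tcp_rot: [180.0, -0.0, -9.4]
ft_force: [0.0, -0.2, 0.3]
finger_gap: 42.6
grip_force: 0.0
rung_red_mid [([432.0, -86.0, 13.0], 0.74)] [(0.9, [[431.0, -88.0], [429.0, -88.0], [30.0, 98.0], -9.4])]
rung_orange_mid [([422.0, 0.0, 13.0], 0.56)] [(0.58, [[426.0, 1.0], [424.0, 1.0], [99.0, 35.0], 12.5])]
tool shift cm [-0.04  0.08 14.87] turnz rad -0.001
```

```bash
python3 -m handwheel '[[0,0,0,3.2,0,0,0],[0,0,0,3.2,0,0,0],[0,0,0,3.2,0,0,0],[0,0,0,3.2,0,0,0],[0,0,0,1.3,0,0,0],[0,0,0,0.8,0,0,0],[0,0,0,0,0,0,0]]' 40
python3 -m handwheel '[[-1,0,0,0,0,0,0],[-1,0,0,0,0,0,0],[-1,0,0,0,0,0,0],[-1,0,0,0,0,0,0],[-1,0,0,0,0,0,0],[-1,0,0,0,0,0,0]]'
python3 -m handwheel '[[-1,0,0,-3.3,0,0,0],[-1,0,0,-3.3,0,0,0],[-1,0,0,-3.3,0,0,0],[-1,3.04,-0.78,0,0,0,0],[-1,3.04,-0.78,0,0,0,0],[-1,3.04,-0.78,0,0,0,0],[-1,3.04,-0.78,0,0,0,0],[-1,3.04,-0.78,0,0,0,0],[-1,3.04,-0.78,0,0,0,0],[-1,3.04,-0.78,0,0,0,0],[-1,0,0,0,0,0,-0.082],[-1,0,0,0,0,0,-0.082]]'
python3 -m handwheel '[[-1,0,0,3.2,0,0,0],[-1,0,0,3.2,0,0,0],[-1,0,0,2.9,0,0,0],[-1,0,0,0,0,0,0],[-0.3,0,0,0,0,0,0],[-0.3,0,0,0,0,0,0],[-0.3,0,0,0,0,0,0],[-0.3,0,0,-3.3,0,0,0],[-0.3,0,0,-3.3,0,0,0],[-0.3,0,0,-3.3,0,0,0],[-0.3,0,0,-3.3,0,0,0],[-0.3,0,0,-1,0,0,0]]'
python3 -c "
from h import *
look('wrist','rung_yellow_mid','rung_red_mid','orange_crate','box_top');go(425,0,180,11)"
```

```text
time: 19.87
tool_pos: [429.9, -87.8, 20.9]
tcp_rot: [-180.0, 0.2, -9.1]
ft_force: [-0.6, 0.1, 0.3]
finger_gap: 42.6
grip_force: 0.0
time: 20.37
tool_pos: [432.9, -88.7, 24.5]
tcp_rot: [180.0, -0.2, -9.2]
ft_force: [0.6, 0.4, 6.4]
finger_gap: 14.7
grip_force: 40.6
time: 21.37
tool_pos: [651.3, -67.9, 120.9]
tcp_rot: [-180.0, 0.0, 0.5]
ft_force: [-0.8, -0.8, -0.1]
finger_gap: 15.2
grip_force: 39.8
time: 22.37
tool_pos: [653.2, -68.8, 179.1]
tcp_rot: [179.9, -0.6, 0.2]
ft_force: [0.5, 0.6, 1.4]
finger_gap: 29.7
grip_force: 0.0
rung_yellow_mid [([642.0, -118.0, 14.0], 0.83), ([774.0, -202.0, 2.0], 0.66)] [(0.91, [[647.0, -118.0], [645.0, -118.0], [100.0, 32.0], 0.5])]
rung_red_mid [([649.0, -67.0, 16.0], 0.76)] [(0.89, [[644.0, -68.0], [644.0, -68.0], [102.0, 30.0], 0.9])]
orange_crate [([650.0, -66.0, 3.0], 0.63), ([649.0, -65.0, 17.0], 0.46)] [(0.71, [[662.0, -66.0], [641.0, -68.0], [217.0, 259.0], -0.3])]
box_top [([649.0, 105.0, 44.0], 0.63), ([648.0, -68.0, 0.0], 0.41)] [(0.7, [[643.0, 113.0], [640.0, 112.0], [81.0, 123.0], -10.6])]
tool shift cm [-22.39  -6.89  -1.05] turnz rad -0.188
```

```bash
python3 -m handwheel '[[0,-3.2,-0.98,0,0,0,0],[0,-3.2,-0.98,0,0,0,0],[0,-3.2,-0.98,0,0,0,0],[0,-3.2,-0.98,0,0,0,0],[0,-3.2,-0.98,0,0,0,0],[0,-3.2,-0.98,0,0,0,0],[0,-3.2,-0.98,0,0,0,0],[0,0,0,0,0,0,-0.1],[0,0,0,0,0,0,-0.09],[0,0,0,0,0,0,0]]'
python3 -c "
from h import *
look('wrist','rung_orange_mid',z=11);go(425,0,25,11)"
```

```text
time: 23.65
tool_pos: [425.1, -0.3, 170.3]
tcp_rot: [-180.0, 0.0, 11.4]
ft_force: [1.1, -0.1, -0.6]
finger_gap: 42.5
grip_force: 0.0
rung_orange_mid [([423.0, -2.0, 13.0], 0.76)] [(0.82, [[426.0, 1.0], [424.0, 1.0], [98.0, 28.0], 12.0])]
tool shift cm [-0.07 -0.07 14.55] turnz rad -0.001
```

```bash
python3 -m handwheel '[[0,0,0,3.2,0,0,0],[0,0,0,3.2,0,0,0],[0,0,0,3.2,0,0,0],[0,0,0,3.2,0,0,0],[0,0,0,1.1,0,0,0],[0,0,0,0.6,0,0,0],[0,0,0,0,0,0,0]]' 40
python3 -m handwheel '[[-1,0,0,0,0,0,0],[-1,0,0,0,0,0,0],[-1,0,0,0,0,0,0],[-1,0,0,0,0,0,0],[-1,0,0,0,0,0,0],[-1,0,0,0,0,0,0]]'
python3 -m handwheel '[[-1,0,0,-3.3,0,0,0],[-1,0,0,-3.3,0,0,0],[-1,0,0,-3.3,0,0,0],[-1,3.09,0.93,0,0,0,0],[-1,3.09,0.93,0,0,0,0],[-1,3.09,0.93,0,0,0,0],[-1,3.09,0.93,0,0,0,0],[-1,3.09,0.93,0,0,0,0],[-1,3.09,0.93,0,0,0,0],[-1,3.09,0.93,0,0,0,0],[-1,0,0,0,0,0,0.1],[-1,0,0,0,0,0,0.1]]'
python3 -m handwheel '[[-1,0,0,3.2,0,0,0],[-1,0,0,3.2,0,0,0],[-1,0,0,2.9,0,0,0],[-1,0,0,0,0,0,0],[-0.4,0,0,0,0,0,0],[-0.4,0,0,0,0,0,0],[-0.4,0,0,0,0,0,0],[-0.4,0,0,-3.3,0,0,0],[-0.4,0,0,-3.3,0,0,0],[-0.4,0,0,-3.3,0,0,0],[-0.4,0,0,-3.3,0,0,0],[-0.4,0,0,-1,0,0,0]]'
python3 -c "
from h import *
look('wrist','rung_yellow_mid','rung_red_mid','rung_orange_mid','box_top');go(640,310,180,-5)"
```

```text
time: 24.38
tool_pos: [424.7, -0.5, 24.2]
tcp_rot: [-179.9, 0.2, 11.0]
ft_force: [-0.1, 0.7, -0.1]
finger_gap: 42.7
grip_force: 0.0
time: 24.88
tool_pos: [427.5, -0.7, 27.5]
tcp_rot: [179.9, -0.2, 11.1]
ft_force: [-0.0, -1.0, 6.5]
finger_gap: 14.6
grip_force: 40.2
time: 25.88
tool_pos: [651.7, -23.0, 123.6]
tcp_rot: [-180.0, 0.1, -0.6]
ft_force: [0.4, -0.1, -0.7]
finger_gap: 14.7
grip_force: 39.4
time: 26.88
tool_pos: [653.8, -23.0, 182.1]
tcp_rot: [179.9, -0.6, -0.4]
ft_force: [0.6, 0.5, 1.7]
finger_gap: 25.4
grip_force: 0.0
rung_yellow_mid [([558.0, 272.0, 0.0], 0.74), ([644.0, -118.0, 16.0], 0.55)] [(0.76, [[646.0, -120.0], [644.0, -120.0], [34.0, 100.0], -0.4])]
rung_red_mid [([650.0, -65.0, 17.0], 0.57)] [(0.8, [[644.0, -69.0], [643.0, -70.0], [101.0, 30.0], 0.7])]
rung_orange_mid [([648.0, -23.0, 19.0], 0.7)] [(0.88, [[645.0, -23.0], [645.0, -23.0], [29.0, 101.0], -0.3])]
box_top [([651.0, 102.0, 45.0], 0.56), ([648.0, -67.0, 1.0], 0.4)] [(0.92, [[642.0, 110.0], [641.0, 109.0], [74.0, 123.0], -9.8])]
tool shift cm [ -1.17 -33.26  -0.81] turnz rad 0.081
```

All three rungs are in the crate. Next I'll measure the rack closely.

```bash
python3 -m handwheel '[[-1,-1.1,-2.6,-1.1,0,0,0],[-1,-1.1,-2.6,-1.1,0,0,0],[-1,-1.1,-2.6,-1.1,0,0,0],[-1,-1.1,-2.6,-1.1,0,0,0],[-1,-1.1,-2.6,-1.1,0,0,0],[-1,-1.1,-2.6,-1.1,0,0,0],[-1,-1.1,-2.6,-1.1,0,0,0],[-1,-1.1,-2.6,-1.1,0,0,0],[-1,-1.1,-2.6,-1.1,0,0,0],[-1,-1.1,-2.6,-1.1,0,0,0],[-1,-1.1,-2.6,-1.1,0,0,0],[-1,0,0,0,0,0,0.08]]'
python3 -m handwheel '[[-1,0,0,0,0,0,0],[-1,0,0,0,0,0,0]]'
python3 -c "
from h import *
p=look('wrist','rack','folder_a_mid','folder_b_mid','box_top',pic='w2',z=53)
for n in ('folder_a_mid','folder_b_mid','box_top'):
  for x in trace(p,n)[:1]: print(n,x['conf'],maskaxis(p,x['pixels'],56 if n[0]=='f' else 45))
p=look('top','folder_a_mid','folder_b_mid','box_top','rack',z=55)
print(sense()['tool_pos'])
for n in ('folder_a_mid','folder_b_mid','box_top'):
  for x in trace(p,n)[:1]: print(n,x['conf'],maskaxis(p,x['pixels'],56 if n[0]=='f' else 45))
"
```

```text
time: 28.33
tool_pos: [529.9, 268.6, 296.8]
tcp_rot: [-179.8, -0.1, -4.6]
ft_force: [0.3, 0.1, 0.6]
finger_gap: 0.1
grip_force: 0.0
time: 28.5
tool_pos: [531.1, 264.0, 293.9]
tcp_rot: [179.9, 0.1, -4.8]
ft_force: [-0.3, -0.1, 0.1]
finger_gap: -0.0
grip_force: 0.0
rack [([560.0, 270.0, 0.0], 0.93)] [(0.95, [[547.0, 269.0], [558.0, 270.0], [147.0, 180.0], -5.2])]
folder_a_mid [([574.0, 302.0, 51.0], 0.71)] [(0.81, [[574.0, 305.0], [574.0, 304.0], [62.0, 110.0], -4.6])]
folder_b_mid [([569.0, 236.0, 51.0], 0.66)] [(0.61, [[575.0, 234.0], [573.0, 234.0], [62.0, 113.0], -4.3])]
box_top [([649.0, 102.0, 45.0], 0.56)] [(0.6, [[648.0, 109.0], [649.0, 109.0], [66.0, 101.0], -10.0])]
folder_a_mid 0.81 (array([574., 304.], dtype=float32), array([574., 304.]), array([ 62., 109.]), -4.6)
folder_b_mid 0.61 (array([575., 234.], dtype=float32), array([574., 234.]), array([ 62., 112.]), -4.3)
box_top 0.6 (array([649., 106.], dtype=float32), array([649., 105.]), array([ 67., 103.]), -10.0)
folder_a_mid [([571.0, 303.0, 52.0], 0.68)] [(0.6, [[575.0, 299.0], [574.0, 304.0], [60.0, 108.0], -4.9])]
folder_b_mid [([574.0, 235.0, 56.0], 0.69), ([731.0, 291.0, -4.0], 0.28)] [(0.61, [[574.0, 234.0], [574.0, 234.0], [62.0, 111.0], -5.2])]
box_top [([644.0, 97.0, 47.0], 0.82)] [(0.62, [[644.0, 95.0], [645.0, 96.0], [62.0, 105.0], -8.9])]
rack [([568.0, 302.0, 53.0], 0.73), ([556.0, 269.0, 2.0], 0.56)] [(0.94, [[534.0, 261.0], [556.0, 264.0], [158.0, 182.0], -5.2])]
[531.38049342 264.03824389 294.80103324]
folder_a_mid 0.6 (array([575., 299.], dtype=float32), array([574., 303.]), array([ 60., 108.]), -4.9)
folder_b_mid 0.61 (array([574., 234.], dtype=float32), array([574., 233.]), array([ 62., 110.]), -5.2)
box_top 0.62 (array([646.,  97.], dtype=float32), array([647.,  97.]), array([ 62., 106.]), -8.9)
```

View pics/w2.png

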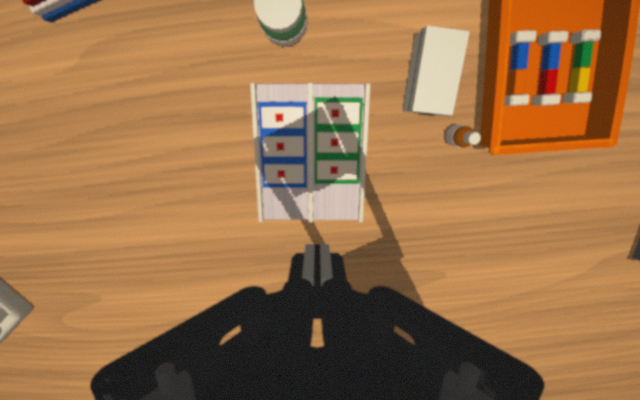

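Wrist view: the rack is at (311,152), the blue folder at (284,145), the green at (338,140), and the box at (438,70) clear of the bottle at (463,135). The rack comes out at about (558.5, 270), yaw -5. I'll go behind the blue folder with closed fingers.

```bash
python3 -c "
from h import *
go(646.2,297.5,75,-5)"
python3 -m handwheel '[[-1,2.8,-1.1,0,0,0,0],[-1,2.8,-1.1,0,0,0,0],[-1,2.8,-1.1,0,0,0,0],[-1,2.8,-1.1,0,0,0,0],[-1,0,0,3,0,0,0],[-1,0,0,3,0,0,0],[-1,0,0,3,0,0,0],[-1,0,0,3,0,0,0],[-1,0,0,3,0,0,0],[-1,0,0,3,0,0,0],[-1,0,0,2,0,0,0],[-1,0,0,0,0,0,0]]'
python3 -c "
from h import *
go(646.2,297.5,70,-5)"
```

```text
tool shift cm [11.15 -4.32 21.98] turnz rad 0.001
time: 30.7
tool_pos: [642.9, 296.7, 87.6]
tcp_rot: [179.7, 0.5, -4.9]
ft_force: [-0.7, 0.6, -1.1]
finger_gap: 0.1
grip_force: 0.0
tool shift cm [ 0.33 -0.11  1.76] turnz rad 0.001
```

```bash
python3 -m handwheel '[[-1,0,0,0,0,0,0],[-1,0,0,0,0,0,0]]'
python3 -m handwheel '[[-1,0,0,1,0,0,0],[-1,0,0,0.6,0,0,0],[-1,0,0,0.3,0,0,0],[-1,0,0,0,0,0,0],[-1,0,0,0,0,0,0],[-1,0,0,0,0,0,0]]'
python3 -c "
from h import *
go(646.2,297.5,70,-5);p=look('wrist',pic='w3')"
```

```text
time: 30.87
tool_pos: [647.8, 298.6, 96.8]
tcp_rot: [-179.9, -0.1, -4.9]
ft_force: [-0.2, 0.3, 0.1]
finger_gap: 0.1
grip_force: 0.0
time: 31.37
tool_pos: [646.9, 298.2, 76.1]
tcp_rot: [-180.0, -0.0, -4.9]
ft_force: [-0.2, 0.4, -0.4]
finger_gap: 0.2
grip_force: 0.0
tool shift cm [-0.06  0.08  0.61] turnz rad 0.001
```

View pics/w3.png

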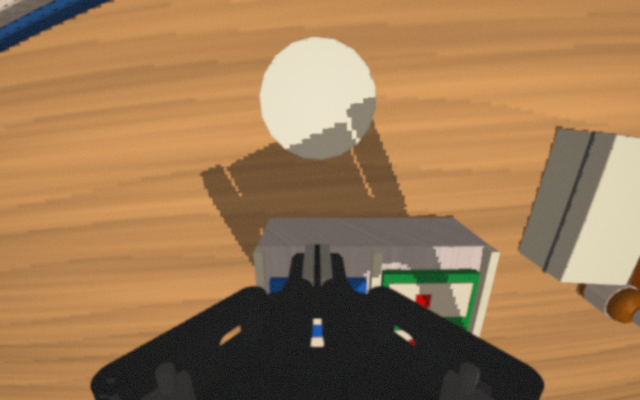

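Wrist view: the closed fingertips at (317,248) are just behind the blue folder's rear edge (y≈280). Lowering to the lane.

```bash
python3 -m handwheel '[[-1,0,0.05,0.3,0,0,0],[-1,0,0,0.2,0,0,0],[-1,0,0,0,0,0,0],[-1,0,0,0,0,0,0]]'
python3 -m handwheel '[[-1,0,0,0.1,0,0,0],[-1,0,0,0,0,0,0],[-1,0,0,0,0,0,0]]'
python3 -m handwheel '[[-1,0,0,0.1,0,0,0],[-1,0,0,0,0,0,0],[-1,0,0,0,0,0,0]]'
```

```text
time: 31.75
tool_pos: [646.5, 297.6, 70.4]
tcp_rot: [180.0, 0.0, -4.9]
ft_force: [-0.2, 0.6, 0.7]
finger_gap: -0.1
grip_force: 0.0
time: 32.0
tool_pos: [646.7, 297.7, 69.8]
tcp_rot: [-180.0, 0.0, -4.9]
ft_force: [-0.4, -0.3, 0.1]
finger_gap: -0.1
grip_force: 0.0
time: 32.25
tool_pos: [646.7, 297.7, 68.7]
tcp_rot: [180.0, 0.0, -4.9]
ft_force: [0.3, 0.0, 1.0]
finger_gap: -0.1
grip_force: 0.0
```

```bash
python3 -m handwheel '[[-1,-0.3,0,0,0,0,0],[-1,-0.5,0,0,0,0,0],[-1,-0.5,0,0,0,0,0],[-1,-0.5,0,0,0,0,0],[-1,-0.5,0,0,0,0,0],[-1,-0.5,0,0,0,0,0],[-1,-0.5,0,0,0,0,0],[-1,-0.5,0,0,0,0,0],[-1,-0.5,0,0,0,0,0],[-1,-0.5,0,0,0,0,0],[-1,-0.2,0,0,0,0,0],[-1,0,0,0,0,0,0]]'
python3 -m handwheel '[[-1,-0.5,0,0,0,0,0],[-1,-0.5,0,0,0,0,0],[-1,-0.5,0,0,0,0,0],[-1,-0.5,0,0,0,0,0],[-1,-0.5,0,0,0,0,0],[-1,-0.5,0,0,0,0,0],[-1,-0.2,0,0,0,0,0],[-1,-0.1,0,0,0,0,0],[-1,0,0,0,0,0,0]]'
python3 -c "
from h import *
for c in ('top','side'):
  p=look(c,'folder_a_mid',z=56,pic='sl_'+c)"
```

```text
time: 33.25
tool_pos: [596.3, 302.1, 68.8]
tcp_rot: [180.0, 0.0, -4.9]
ft_force: [0.2, -0.0, 0.2]
finger_gap: -0.1
grip_force: 0.0
time: 34.0
tool_pos: [563.7, 304.9, 68.7]
tcp_rot: [180.0, 0.0, -4.9]
ft_force: [0.4, 0.6, 0.4]
finger_gap: -0.3
grip_force: 0.0
folder_a_mid [([494.0, 312.0, 52.0], 0.57)] [(0.64, [[506.0, 299.0], [499.0, 302.0], [111.0, 56.0], 1.4])]
folder_a_mid [([493.0, 313.0, 53.0], 0.83)] [(0.69, [[493.0, 315.0], [496.0, 315.0], [63.0, 112.0], -5.3])]
```

View pics/sl_side.png

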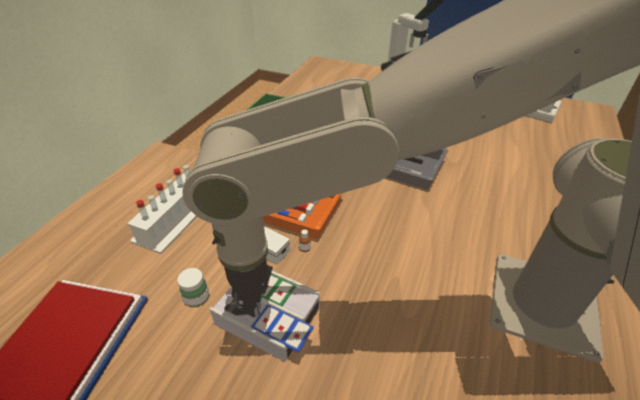

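Side view: the blue folder at (281,328) sticks out over the front, level. Push 8 mm more, then retreat upward and round to the front.

```bash
python3 -m handwheel '[[-1,-0.4,0,0,0,0,0],[-1,-0.4,0,0,0,0,0],[-1,0,0,0,0,0,0],[-1,0,0,0,0,0,0],[-1,0.5,0,0,0,0,0],[-1,0,0,-2,0,0,0],[-1,0,0,-3,0,0,0],[-1,0,0,-3,0,0,0],[1,0,0,-3,0,0,0],[1,0,0,-3,0,0,0],[1,0,0,-3,0,0,0],[1,0,0,-1,0,0,0]]'
python3 -m handwheel '[[1,-3,0,0,0,0,0],[1,-3,0,0,0,0,0],[1,-3,0,0,0,0,0],[1,-3,0,0,0,0,0],[1,0,0,0,0,0,0],[1,0,0,0,0,0,0],[1,0,0,0,0,0,0]]'
python3 -c "
from h import *
p=look('wrist','folder_a_mid','rack',z=56,pic='w4');print(sense()['tool_pos'])
p=look('side','folder_a_mid',z=56)"
```

```text
time: 35.3
tool_pos: [563.2, 305.8, 255.1]
tcp_rot: [-179.8, -0.4, -4.9]
ft_force: [0.3, -0.1, 0.6]
finger_gap: 48.4
grip_force: 0.0
time: 35.88
tool_pos: [441.9, 315.5, 248.9]
tcp_rot: [-180.0, -0.0, -4.9]
ft_force: [-0.8, 0.2, 0.4]
finger_gap: 85.3
grip_force: 0.0
folder_a_mid [([491.0, 313.0, 52.0], 0.85)] [(0.72, [[491.0, 311.0], [490.0, 312.0], [61.0, 109.0], -4.8])]
rack [([557.0, 271.0, -1.0], 0.91)] []
[442.22821336 315.2055208  248.59589809]
folder_a_mid [([486.0, 313.0, 56.0], 0.63)] [(0.91, [[488.0, 317.0], [488.0, 315.0], [64.0, 114.0], -5.1])]
```

View pics/w4.png

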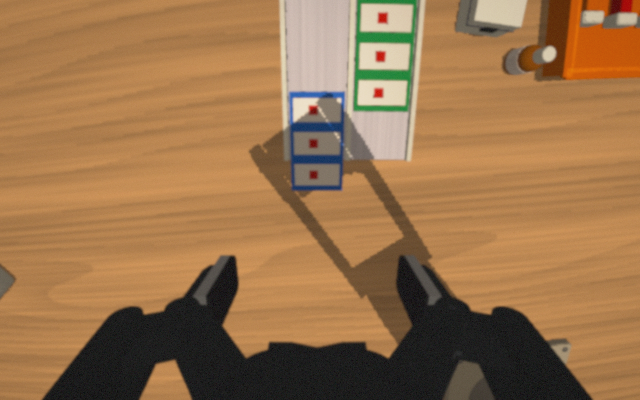

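Wrist view: the blue folder spans (291..343, 93..189), the rack front edge is at y=160, so it overhangs about 34 mm and lies square. Descending on the overhang.

```bash
python3 -m handwheel '[[0.75,1.5,-0.05,2,0,0,0],[0.75,0,0,3,0,0,0],[0.75,0,0,3,0,0,0],[0.75,0,0,3,0,0,0],[0.75,0,0,3,0,0,0],[0.75,0,0,2.2,0,0,0],[0.75,0,0,1.2,0,0,0],[0.75,0,0,0.7,0,0,0],[0.75,0,0,0,0,0,0],[0.75,0,0,0,0,0,0],[0.75,0,0,0,0,0,0]]' 40
python3 -c "
from h import *
p=snapshot('side');go(457,314.5,57,-5)
i=p['image'][240:400,180:380];cv2.imwrite('pics/c1.png',cv2.cvtColor(cv2.resize(i,None,fx=4,fy=3.7,interpolation=2),4))"
```

```text
time: 37.2
tool_pos: [457.8, 315.4, 69.8]
tcp_rot: [-179.9, -0.1, -4.9]
ft_force: [-0.8, -0.1, 0.3]
finger_gap: 74.5
grip_force: 0.0
tool shift cm [-0.08  0.1   1.28] turnz rad 0.001
```

View pics/c1.png

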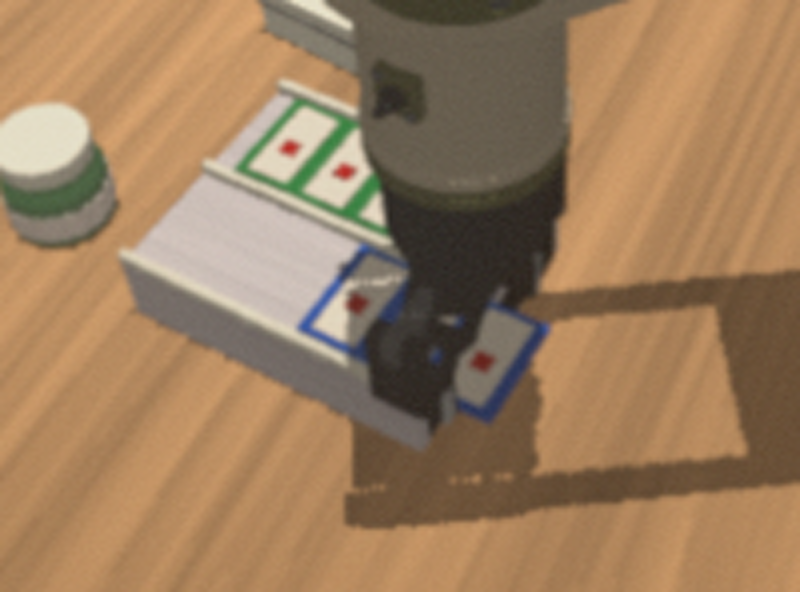

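The crop shows the near finger's tip at crop (432,430), beside the folder. I'll compute its height.

```bash
python3 -c "
from h import *
p=snapshot('side')
for uv in ((288,356),(290,353),(286,355)):
  o,d=ray(p,uv)
  for y in (354,360,366): 
    X=o+d*(y-o[1])/d[1];print(uv,np.round(X))
for y in (352,360):
  for z in (66,58,53,45): print(y,z,np.round(proj(p,np.array([457,y,z]))))
"
```

```text
(288, 356) [464. 354.  34.]
(288, 356) [461. 360.  47.]
(288, 356) [457. 366.  61.]
(290, 353) [459. 354.  49.]
(290, 353) [456. 360.  62.]
(290, 353) [452. 366.  75.]
(286, 355) [469. 354.  35.]
(286, 355) [465. 360.  48.]
(286, 355) [461. 366.  61.]
352 66 [291. 348.]
352 58 [291. 350.]
352 53 [292. 352.]
352 45 [292. 354.]
360 66 [289. 352.]
360 58 [290. 354.]
360 53 [290. 355.]
360 45 [290. 357.]
```

```bash
python3 -m handwheel '[[0.75,-0.1,0.05,0.6,0,0,0],[0.75,0,0,0.5,0,0,0],[0.75,0,0,0,0,0,0],[0.75,0,0,0,0,0,0]]' 40
python3 -m handwheel '[[-1,0,0,0,0,0,0],[-1,0,0,0,0,0,0],[-1,0,0,0,0,0,0],[-1,0,0,0,0,0,0],[-1,0,0,0,0,0,0],[-1,0,0,0,0,0,0]]' 40
```

```text
time: 37.63
tool_pos: [454.9, 313.9, 56.1]
tcp_rot: [180.0, 0.1, -4.9]
ft_force: [0.6, 0.1, -0.5]
finger_gap: 74.9
grip_force: 0.0
time: 38.13
tool_pos: [455.6, 314.3, 57.1]
tcp_rot: [-180.0, -0.0, -4.9]
ft_force: [-1.7, -1.0, 4.1]
finger_gap: 58.8
grip_force: 42.6
```

```bash
python3 -m handwheel '[[-1,0,0,0,0,0,0],[-1,0,0,-0.3,0,0,0],[-1,0,0,-0.5,0,0,0],[-1,0,0,-1,0,0,0],[-1,0,0,-1,0,0,0],[-1,0,0,-1.5,0,0,0],[-1,0,0,-1.5,0,0,0],[-1,0,0,-1.5,0,0,0],[-1,0,0,-1,0,0,0],[-1,0,0,0,0,0,0],[-1,0,0,0,0,0,0]]' 60
python3 -c "
from h import *
p=look('side','folder_a_mid',z=130)
i=p['image'][220:380,180:380];cv2.imwrite('pics/c2.png',cv2.cvtColor(cv2.resize(i,None,fx=4,fy=3.7,interpolation=2),4))
p=look('wrist','folder_a_mid',z=130);p=look('top','box_top','stain_bottle');print(sense()['tool_pos'])"
```

```text
time: 39.05
tool_pos: [456.0, 314.5, 140.8]
tcp_rot: [-179.9, -0.1, -4.9]
ft_force: [0.1, 0.5, -0.9]
finger_gap: 57.7
grip_force: 64.1
folder_a_mid [([489.0, 313.0, 136.0], 0.71), ([650.0, 100.0, 45.0], 0.63)] [(0.61, [[498.0, 309.0], [492.0, 310.0], [64.0, 113.0], -4.3])]
folder_a_mid [([487.0, 309.0, 133.0], 0.95)] [(0.73, [[492.0, 310.0], [487.0, 311.0], [63.0, 117.0], -4.9])]
box_top [([644.0, 96.0, 46.0], 0.73)] [(0.76, [[655.0, 101.0], [655.0, 101.0], [62.0, 109.0], -9.3])]
stain_bottle [([567.0, 62.0, -0.0], 0.54)] [(0.36, [[654.0, -67.0], [660.0, -71.0], [195.0, 231.0], -1.0])]
[455.35744527 314.16071169 139.55912728]
```

View pics/c2.png

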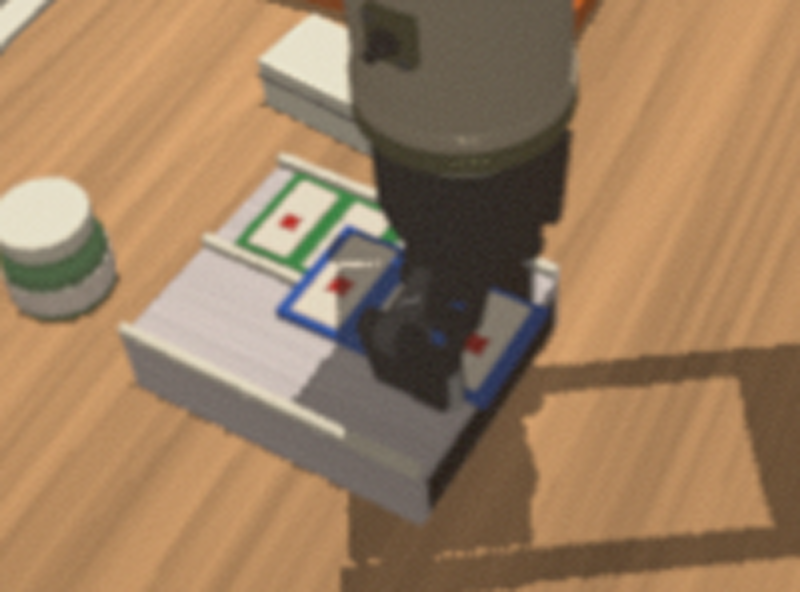

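The blue folder is held level, with its centre 33 mm ahead of the TCP and 5 mm below it. Carrying it above the box.

```bash
python3 -m handwheel '[[-1,0.8,0.9,0,0,0,0],[-1,1.69,1.85,0,0,0,0],[-1,1.69,1.85,0,0,0,0],[-1,1.69,1.85,0,0,0,0],[-1,1.69,1.85,0,0,0,0],[-1,1.69,1.85,0,0,0,0],[-1,1.69,1.85,0,0,0,0],[-1,1.69,1.85,0,0,0,0],[-1,1.69,1.85,0,0,0,0],[-1,1.69,1.85,0,0,0,0],[-1,1.69,1.85,0,0,0,0],[-1,0,0,0,0,0,0.042]]'
python3 -m handwheel '[[-1,0,0,0,0,0,0.042],[-1,0,0,0,0,0,0],[-1,0,0,0,0,0,0],[-1,0,0,0,0,0,0]]'
python3 -c "
from h import *
go(616,105.6,80,-9.7)
p=look('top','folder_a_mid','box_top',z=138);p=look('side','folder_a_mid','box_top',z=138)
p=look('wrist','folder_a_mid','box_top',z=138)"
```

```text
time: 40.6
tool_pos: [617.7, 100.9, 140.0]
tcp_rot: [179.9, -0.1, -7.5]
ft_force: [0.4, 0.5, -0.8]
finger_gap: 58.0
grip_force: 64.2
time: 40.93
tool_pos: [615.1, 105.5, 139.8]
tcp_rot: [180.0, 0.0, -9.7]
ft_force: [0.7, -0.1, -1.3]
finger_gap: 58.1
grip_force: 64.2
tool shift cm [ 0.09 -0.02  5.98] turnz rad 0.001
folder_a_mid [([647.0, 98.0, 135.0], 0.5)] [(0.5, [[673.0, 71.0], [668.0, 70.0], [57.0, 15.0], 2.3])]
box_top [([640.0, 100.0, 46.0], 0.45)] [(0.71, [[631.0, 62.0], [624.0, 63.0], [17.0, 97.0], -7.7])]
folder_a_mid [([643.0, 104.0, 137.0], 0.91)] [(0.88, [[633.0, 109.0], [647.0, 105.0], [63.0, 114.0], -8.0])]
box_top [([650.0, 100.0, 47.0], 0.67)] [(0.57, [[587.0, 193.0], [589.0, 191.0], [71.0, 107.0], -9.8])]
folder_a_mid [([648.0, 96.0, 134.0], 0.97)] [(0.55, [[627.0, 69.0], [627.0, 69.0], [8.0, 17.0], -4.7])]
box_top [] [(0.63, [[627.0, 69.0], [627.0, 68.0], [8.0, 18.0], -4.7])]
```

```bash
python3 -m handwheel '[[-1,0.1,0,1,0,0,0],[-1,0,0,2,0,0,0],[-1,0,0,2,0,0,0],[-1,0,0,1.5,0,0,0],[-1,0,0,0.8,0,0,0],[-1,0,0,0.5,0,0,0],[-1,0,0,0.3,0,0,0],[-1,0,0,0.2,0,0,0],[-1,0,0,0,0,0,0],[-1,0,0,0,0,0,0]]'
python3 -m handwheel '[[-1,0,0,0.1,0,0,0],[-1,0,0,0,0,0,0],[-1,0,0,0,0,0,0]]'
python3 -m handwheel '[[-1,0,0,0.1,0,0,0],[-1,0,0,0,0,0,0],[-1,0,0,0,0,0,0]]'
```

```text
time: 42.52
tool_pos: [616.7, 105.6, 57.7]
tcp_rot: [-180.0, -0.1, -9.8]
ft_force: [-0.6, 0.2, -0.9]
finger_gap: 58.1
grip_force: 64.2
time: 42.77
tool_pos: [616.4, 105.6, 56.2]
tcp_rot: [-180.0, -0.0, -9.8]
ft_force: [-0.7, 0.0, -0.3]
finger_gap: 57.8
grip_force: 64.2
time: 43.02
tool_pos: [616.0, 105.5, 54.7]
tcp_rot: [180.0, 0.0, -9.8]
ft_force: [-0.1, -0.6, -0.4]
finger_gap: 58.0
grip_force: 64.2
```

```bash
python3 -m handwheel '[[-1,0,0,0.1,0,0,0],[-1,0,0,0,0,0,0],[-1,0,0,0,0,0,0]]'
python3 -m handwheel '[[-1,0,0,0.1,0,0,0],[-1,0,0,0,0,0,0],[-1,0,0,0,0,0,0]]'
```

```text
time: 43.27
tool_pos: [616.0, 105.5, 53.6]
tcp_rot: [180.0, 0.0, -9.8]
ft_force: [0.4, 0.2, -0.5]
finger_gap: 58.1
grip_force: 64.2
time: 43.52
tool_pos: [616.0, 105.5, 52.7]
tcp_rot: [180.0, 0.0, -9.8]
ft_force: [-0.5, -0.2, 0.4]
finger_gap: 58.1
grip_force: 64.2
```

```bash
python3 -m handwheel '[[-1,0,0,0.05,0,0,0],[0.7,0,0,0,0,0,0],[0.7,0,0,0,0,0,0],[0.7,0,0,0,0,0,0],[0.7,0,0,0,0,0,0],[0.7,0,0,-1,0,0,0],[0.7,0,0,-2,0,0,0],[0.7,0,0,-3,0,0,0],[0.7,0,0,-3,0,0,0],[0.7,0,0,-3,0,0,0],[0.7,0,0,-3,0,0,0],[0.7,0,0,-3,0,0,0]]'
python3 -m handwheel '[[-1,-3,0,-2,0,0,0],[-1,-3,0,-2,0,0,0],[-1,-2,0,0,0,0,0],[-1,0,0,0,0,0,0],[-1,0,0,0,0,0,0]]'
python3 -c "
from h import *
p=look('wrist','folder_a_mid','box_top','rack',z=51,pic='w5');go(651.5,226.5,110,-5)
p=look('side','folder_a_mid',z=51)
"
```

```text
time: 44.52
tool_pos: [615.9, 105.5, 234.8]
tcp_rot: [-180.0, -0.0, -9.8]
ft_force: [0.6, -0.1, -0.2]
finger_gap: 73.0
grip_force: 0.0
time: 44.93
tool_pos: [537.0, 119.3, 273.8]
tcp_rot: [-180.0, -0.1, -9.7]
ft_force: [0.8, -0.0, -0.0]
finger_gap: 11.4
grip_force: 0.0
folder_a_mid [([649.0, 100.0, 44.0], 0.87)] [(0.58, [[652.0, 99.0], [651.0, 99.0], [61.0, 109.0], -9.9])]
box_top [([562.0, 272.0, 0.0], 0.23)] [(0.29, [[433.0, -315.0], [440.0, -315.0], [16.0, 116.0], -4.0])]
rack [([561.0, 272.0, -0.0], 0.76), ([562.0, 58.0, 0.0], 0.44)] [(0.87, [[556.0, 276.0], [556.0, 268.0], [162.0, 184.0], -6.0])]
tool shift cm [  9.43 -12.55  16.15] turnz rad -0.083
folder_a_mid [([648.0, 102.0, 48.0], 0.71)] [(0.77, [[645.0, 106.0], [648.0, 105.0], [64.0, 118.0], -10.4])]
```

View pics/w5.png

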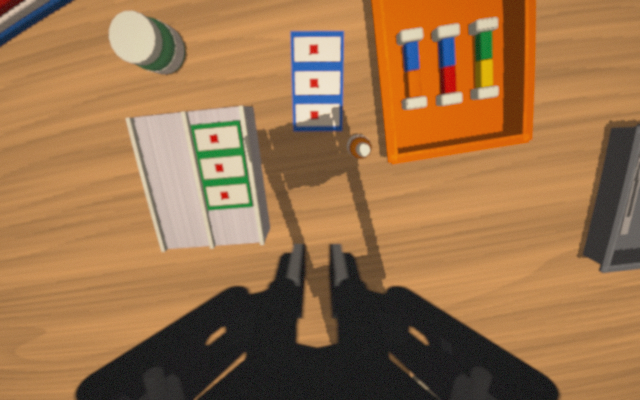

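Wrist view: the blue folder lies at (317,80), covering the box squarely, with the bottle at (360,147) untouched. Now the green folder.

```bash
python3 -m handwheel '[[-1,1.1,-1.55,0,0,0,0],[-1,1.1,-1.55,0,0,0,0],[-1,1.1,-1.55,0,0,0,0],[-1,1.1,-1.55,0,0,0,0],[-1,1.1,-1.55,0,0,0,0],[-1,1.1,-1.55,0,0,0,0],[-1,1.1,-1.55,0,0,0,0],[-1,1.1,-1.55,0,0,0,0],[-1,0,0,0,0,0,-0.083],[-1,0,0,0,0,0,0],[-1,0,0,0,0,0,0]]'
python3 -c "
from h import *
go(645.1,227.3,75,-4.9)"
```

```text
time: 46.35
tool_pos: [644.9, 226.4, 271.8]
tcp_rot: [180.0, 0.0, -5.1]
ft_force: [-0.0, 0.1, 0.2]
finger_gap: -0.0
grip_force: 0.0
tool shift cm [ 0.03 -0.1  19.68] turnz rad -0.003
```

```bash
python3 -m handwheel '[[-1,0,-0.1,2.5,0,0,0],[-1,0,0,3,0,0,0],[-1,0,0,3,0,0,0],[-1,0,0,3,0,0,0],[-1,0,0,3,0,0,0],[-1,0,0,2,0,0,0],[-1,0,0,1.5,0,0,0],[-1,0,0,1,0,0,0],[-1,0,0,0.7,0,0,0],[-1,0,0,0,0,0,0],[-1,0,0,0,0,0,0],[-1,0,0,0,0,0,0]]'
python3 -c "
from h import *
go(645.1,227.3,69,-4.9)"
```

```text
time: 47.35
tool_pos: [646.2, 227.7, 77.3]
tcp_rot: [-179.9, -0.2, -5.0]
ft_force: [0.0, -0.7, 1.2]
finger_gap: 0.2
grip_force: 0.0
tool shift cm [-0.11  0.05  0.83] turnz rad -0.002
```

```bash
python3 -m handwheel '[[-1,0,0,0.4,0,0,0],[-1,0,0,0.3,0,0,0],[-1,0,0,0.1,0,0,0],[-1,0,0,0,0,0,0],[-1,0,0,0,0,0,0],[-1,0,0,0,0,0,0]]'
python3 -m handwheel '[[-1,-0.3,0,0,0,0,0],[-1,-0.5,0,0,0,0,0],[-1,-0.5,0,0,0,0,0],[-1,-0.5,0,0,0,0,0],[-1,-0.5,0,0,0,0,0],[-1,-0.5,0,0,0,0,0],[-1,-0.5,0,0,0,0,0],[-1,-0.5,0,0,0,0,0],[-1,-0.5,0,0,0,0,0],[-1,-0.5,0,0,0,0,0],[-1,-0.2,0,0,0,0,0],[-1,0,0,0,0,0,0]]'
python3 -m handwheel '[[-1,-0.5,0,0,0,0,0],[-1,-0.5,0,0,0,0,0],[-1,-0.5,0,0,0,0,0],[-1,-0.5,0,0,0,0,0],[-1,-0.5,0,0,0,0,0],[-1,-0.5,0,0,0,0,0],[-1,-0.3,0,0,0,0,0],[-1,-0.2,0,0,0,0,0],[-1,0,0,0,0,0,0],[-1,0,0,0,0,0,0]]'
python3 -c "
from h import *
p=look('side','folder_b_mid',z=56);p=look('top','folder_b_mid',z=56)"
```

```text
time: 47.85
tool_pos: [645.0, 227.4, 67.3]
tcp_rot: [180.0, 0.0, -5.0]
ft_force: [0.5, -0.1, -0.4]
finger_gap: -0.2
grip_force: 0.0
time: 48.85
tool_pos: [594.7, 231.8, 67.3]
tcp_rot: [180.0, 0.0, -5.0]
ft_force: [0.4, -0.6, 0.2]
finger_gap: -0.2
grip_force: 0.0
time: 49.68
tool_pos: [560.2, 234.8, 67.3]
tcp_rot: [180.0, 0.0, -5.0]
ft_force: [0.2, 0.2, -0.2]
finger_gap: -0.2
grip_force: 0.0
folder_b_mid [([495.0, 244.0, 50.0], 0.69)] [(0.66, [[491.0, 245.0], [492.0, 245.0], [61.0, 112.0], -5.2])]
folder_b_mid [([495.0, 241.0, 56.0], 0.83)] [(0.96, [[505.0, 222.0], [494.0, 221.0], [107.0, 34.0], 3.4])]
```

```bash
python3 -m handwheel '[[-1,-0.4,0,0,0,0,0],[-1,-0.4,0,0,0,0,0],[-1,-0.3,0,0,0,0,0],[-1,0,0,0,0,0,0],[-1,0,0,0,0,0,0],[-1,0.5,0,0,0,0,0],[-1,0,0,-2,0,0,0],[-1,0,0,-3,0,0,0],[-1,0,0,-3,0,0,0],[0.75,0,0,-3,0,0,0],[0.75,0,0,-3,0,0,0],[0.75,0,0,-3,0,0,0]]'
python3 -m handwheel '[[0.75,-3,0,-1,0,0,0],[0.75,-3,0,0,0,0,0],[0.75,-3,0,0,0,0,0],[0.75,-1.7,0,0,0,0,0],[0.75,0,0,0,0,0,0],[0.75,0,0,0,0,0,0],[0.75,0,0,0,0,0,0]]'
python3 -c "
from h import *
p=look('wrist','folder_b_mid','rack',z=56);go(451,244.8,57.5,-5)
p=look('side','folder_b_mid',z=56)"
```

```text
time: 50.98
tool_pos: [554.6, 235.1, 238.9]
tcp_rot: [-180.0, -0.0, -5.0]
ft_force: [0.0, -0.3, -0.5]
finger_gap: 35.9
grip_force: 0.0
time: 51.57
tool_pos: [448.5, 244.6, 247.6]
tcp_rot: [-180.0, -0.1, -5.0]
ft_force: [-0.1, 0.1, 0.3]
finger_gap: 74.8
grip_force: 0.0
folder_b_mid [([478.0, 238.0, 53.0], 0.73)] [(0.79, [[483.0, 242.0], [483.0, 242.0], [59.0, 109.0], -4.9])]
rack [([560.0, 270.0, 1.0], 0.88)] [(0.92, [[569.0, 277.0], [556.0, 271.0], [147.0, 172.0], -5.5])]
tool shift cm [ 0.27 -0.07 18.96] turnz rad -0.001
folder_b_mid [([487.0, 244.0, 50.0], 0.55), ([419.0, -360.0, 8.0], 0.49)] [(0.95, [[480.0, 246.0], [482.0, 246.0], [65.0, 111.0], -6.1])]
```

```bash
python3 -m handwheel '[[0.75,0.15,-0.05,2,0,0,0],[0.75,0,0,3,0,0,0],[0.75,0,0,3,0,0,0],[0.75,0,0,3,0,0,0],[0.75,0,0,3,0,0,0],[0.75,0,0,2.2,0,0,0],[0.75,0,0,1.2,0,0,0],[0.75,0,0,0.7,0,0,0],[0.75,0,0,0,0,0,0],[0.75,0,0,0,0,0,0],[0.75,0,0,0,0,0,0]]' 40
python3 -c "
from h import *
go(450,244.9,57.5,-5)"
```

```text
time: 52.88
tool_pos: [450.7, 245.6, 68.1]
tcp_rot: [-179.9, -0.1, -5.0]
ft_force: [-0.6, 1.1, -0.2]
finger_gap: 74.6
grip_force: 0.0
tool shift cm [-0.07  0.07  1.06] turnz rad 0.000
```

```bash
python3 -m handwheel '[[0.75,-0.05,0.05,0.5,0,0,0],[0.75,0,0,0.35,0,0,0],[0.75,0,0,0,0,0,0],[0.75,0,0,0,0,0,0],[0.75,0,0,0,0,0,0]]' 40
python3 -m handwheel '[[-1,0,0,0,0,0,0],[-1,0,0,0,0,0,0],[-1,0,0,0,0,0,0],[-1,0,0,0,0,0,0],[-1,0,0,0,0,0,0],[-1,0,0,0,0,0,0]]' 40
```

```text
time: 53.3
tool_pos: [448.8, 244.5, 57.9]
tcp_rot: [-180.0, -0.0, -5.0]
ft_force: [0.5, -0.2, 0.3]
finger_gap: 74.7
grip_force: 0.0
time: 53.8
tool_pos: [448.9, 244.6, 58.2]
tcp_rot: [-180.0, -0.0, -5.0]
ft_force: [-1.8, -1.6, 5.6]
finger_gap: 58.7
grip_force: 42.2
```

```bash
python3 -m handwheel '[[-1,0,0,0,0,0,0],[-1,0,0,-0.3,0,0,0],[-1,0,0,-0.5,0,0,0],[-1,0,0,-1,0,0,0],[-1,0,0,-1,0,0,0],[-1,0,0,-1.5,0,0,0],[-1,0,0,-1.5,0,0,0],[-1,0,0,-1.5,0,0,0],[-1,0,0,-1,0,0,0],[-1,0,0,0,0,0,0],[-1,0,0,0,0,0,0]]' 60
python3 -c "
from h import *
p=look('side','folder_b_mid',z=134)
i=p['image'][220:380,180:380];cv2.imwrite('pics/c3.png',cv2.cvtColor(cv2.resize(i,None,fx=4,fy=3.7,interpolation=2),4))
p=look('wrist','folder_b_mid','folder_a_mid',z=134)
print(sense()['tool_pos'],sense()['ft_force']);go(616.5,105.5,141,-9.8)"
```

```text
time: 54.72
tool_pos: [449.4, 244.8, 141.7]
tcp_rot: [-179.9, -0.1, -5.0]
ft_force: [-0.3, -0.5, -0.5]
finger_gap: 58.4
grip_force: 64.1
folder_b_mid [([486.0, 245.0, 136.0], 0.68), ([648.0, 101.0, 50.0], 0.45)] [(0.83, [[489.0, 242.0], [484.0, 241.0], [65.0, 113.0], -5.1])]
folder_b_mid [([478.0, 241.0, 133.0], 0.56)] [(0.84, [[486.0, 241.0], [481.0, 241.0], [61.0, 113.0], -4.4])]
folder_a_mid [] [(0.44, [[567.0, 145.0], [567.0, 146.0], [12.0, 1.0], 88.4])]
[448.44121331 244.38156424 140.13427478] [ 0.35665932 -0.68172316  0.07286755]
tool shift cm [17.95 12.37 -0.1 ] turnz rad 0.084
```

View pics/c3.png

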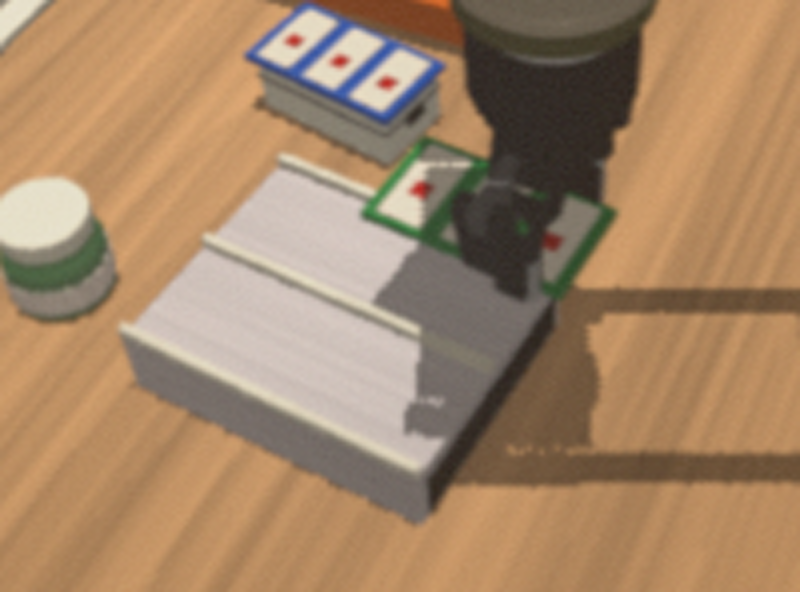

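The green folder is held level and the blue one sits square on the box. Carrying over.

```bash
python3 -m handwheel '[[-1,0.85,0.6,0,0,0,0],[-1,1.71,1.18,0,0,0,0],[-1,1.71,1.18,0,0,0,0],[-1,1.71,1.18,0,0,0,0],[-1,1.71,1.18,0,0,0,0],[-1,1.71,1.18,0,0,0,0],[-1,1.71,1.18,0,0,0,0],[-1,1.71,1.18,0,0,0,0],[-1,1.71,1.18,0,0,0,0],[-1,1.71,1.18,0,0,0,0],[-1,1.71,1.18,0,0,0,0],[-1,0,0,0,0,0,0.042]]'
python3 -m handwheel '[[-1,0,0,0,0,0,0.042],[-1,0,0,0,0,0,0],[-1,0,0,0,0,0,0],[-1,0,0,0,0,0,0]]'
python3 -m handwheel '[[-1,0,0,1,0,0,0],[-1,0,0,2,0,0,0],[-1,0,0,2,0,0,0],[-1,0,0,1.2,0,0,0],[-1,0,0,0.6,0,0,0],[-1,0,0,0.3,0,0,0],[-1,0,0,0,0,0,0],[-1,0,0,0,0,0,0],[-1,0,0,0,0,0,0]]'
python3 -c "
from h import *
go(616.8,105.6,60,-9.8)
p=look('side','folder_b_mid','folder_a_mid',z=64)
i=p['image'][190:290,190:330];cv2.imwrite('pics/c4.png',cv2.cvtColor(cv2.resize(i,None,fx=5,fy=5,interpolation=2),4))"
```

```text
time: 56.12
tool_pos: [619.6, 101.8, 140.7]
tcp_rot: [179.9, -0.1, -7.5]
ft_force: [0.2, 0.8, -0.9]
finger_gap: 58.2
grip_force: 64.1
time: 56.45
tool_pos: [616.8, 105.1, 140.6]
tcp_rot: [180.0, 0.0, -9.7]
ft_force: [0.2, -0.3, -0.3]
finger_gap: 58.0
grip_force: 64.1
time: 57.2
tool_pos: [617.8, 105.5, 71.2]
tcp_rot: [-180.0, -0.1, -9.8]
ft_force: [0.1, 0.1, 0.4]
finger_gap: 57.7
grip_force: 64.1
tool shift cm [-0.1   0.01  1.12] turnz rad -0.000
folder_b_mid [([652.0, 102.0, 63.0], 0.7)] [(0.88, [[644.0, 103.0], [652.0, 100.0], [64.0, 117.0], -9.9])]
folder_a_mid [([418.0, -356.0, 8.0], 0.67), ([644.0, 99.0, 49.0], 0.56)] [(0.64, [[629.0, 132.0], [641.0, 116.0], [62.0, 111.0], -8.8])]
```

View pics/c4.png

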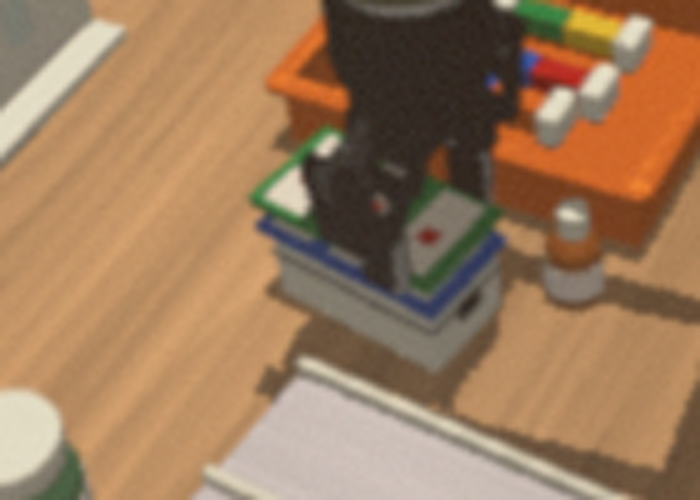

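Crop: the green folder sits directly above the blue one and aligned, about 10 mm to go.

```bash
python3 -m handwheel '[[-1,-0.05,0,0.4,0,0,0],[-1,0,0,0.3,0,0,0],[-1,0,0,0,0,0,0],[-1,0,0,0,0,0,0],[-1,0,0,0,0,0,0]]'
python3 -m handwheel '[[-1,0,0,0.1,0,0,0],[-1,0,0,0,0,0,0],[-1,0,0,0,0,0,0]]'
python3 -m handwheel '[[-1,0,0,0.1,0,0,0],[-1,0,0,0,0,0,0],[-1,0,0,0,0,0,0]]'
```

```text
time: 57.87
tool_pos: [616.0, 105.4, 62.4]
tcp_rot: [180.0, 0.0, -9.8]
ft_force: [0.6, 0.2, -1.0]
finger_gap: 58.2
grip_force: 68.7
time: 58.12
tool_pos: [616.3, 105.5, 62.2]
tcp_rot: [180.0, 0.0, -9.8]
ft_force: [-2.7, -0.8, 4.8]
finger_gap: 57.5
grip_force: 69.5
time: 58.37
tool_pos: [616.5, 105.4, 61.9]
tcp_rot: [180.0, -0.0, -9.8]
ft_force: [-5.8, -0.8, 10.3]
finger_gap: 58.1
grip_force: 70.6
```

Contact about 3 mm early, probably the fingertips on the blue folder's edge. I'll ease up 2 mm and release.

```bash
python3 -m handwheel '[[-1,0,0,-0.15,0,0,0],[-1,0,0,0,0,0,0],[0.7,0,0,0,0,0,0],[0.7,0,0,0,0,0,0],[0.7,0,0,0,0,0,0],[0.7,0,0,0,0,0,0],[0.7,0,0,-1,0,0,0],[0.7,0,0,-2,0,0,0],[0.7,0,0,-3,0,0,0],[0.7,0,0,-3,0,0,0],[0.7,0,0,-3,0,0,0],[0.7,0,0,-3,0,0,0]]'
python3 -m handwheel '[[-1,-3,0,-2,0,0,0],[-1,-3,0,-2,0,0,0],[-1,-3,0,0,0,0,0],[-1,-3,0,0,0,0,0],[-1,-3,0,0,0,0,0],[-1,-3,0,0,0,0,0],[-1,0,0,0,0,0,0],[-1,0,0,0,0,0,0]]'
python3 -c "
from h import *
p=look('side','folder_b_mid','folder_a_mid',z=57)
i=p['image'][150:320,160:460];cv2.imwrite('pics/c5.png',cv2.cvtColor(cv2.resize(i,None,fx=2.6,fy=2.6,interpolation=2),4))
p=look('wrist','folder_b_mid',z=57)
p=look('top','folder_b_mid','forceps_mid','needle_mid','rung_red_mid','rung_orange_mid','rung_yellow_mid','stain_bottle','scissors_mid',z=30)
i=p['image'][110:340,150:520];cv2.imwrite('pics/c6.png',cv2.cvtColor(cv2.resize(i,None,fx=2.1,fy=2.1,interpolation=2),4))"
```

```text
time: 59.37
tool_pos: [616.2, 105.4, 214.6]
tcp_rot: [-180.0, -0.0, -9.8]
ft_force: [1.2, -0.2, -0.8]
finger_gap: 72.5
grip_force: 0.0
time: 60.03
tool_pos: [438.2, 136.5, 253.3]
tcp_rot: [-180.0, -0.1, -9.7]
ft_force: [0.5, 0.2, 0.2]
finger_gap: 0.1
grip_force: 0.0
folder_b_mid [([648.0, 104.0, 52.0], 0.71), ([420.0, -396.0, -3.0], 0.6)] [(0.71, [[646.0, 106.0], [647.0, 105.0], [64.0, 113.0], -10.2])]
folder_a_mid [([647.0, 100.0, 49.0], 0.46)] [(0.64, [[592.0, 122.0], [592.0, 121.0], [59.0, 14.0], 71.3])]
folder_b_mid [] [(0.58, [[612.0, 106.0], [612.0, 106.0], [62.0, 33.0], 80.2])]
folder_b_mid [([650.0, 95.0, 57.0], 0.83)] [(0.93, [[657.0, 103.0], [657.0, 102.0], [65.0, 115.0], -7.3])]
forceps_mid [([418.0, -363.0, 10.0], 0.67)] [(0.83, [[410.0, -354.0], [421.0, -355.0], [15.0, 126.0], -3.9])]
needle_mid [([423.0, -426.0, 9.0], 0.65)] [(0.21, [[732.0, 292.0], [733.0, 293.0], [84.0, 58.0], 48.4])]
rung_red_mid [([649.0, -71.0, 14.0], 0.85)] [(0.75, [[647.0, -73.0], [647.0, -73.0], [27.0, 95.0], -2.2])]
rung_orange_mid [([663.0, -45.0, 18.0], 0.57)] [(0.85, [[659.0, -45.0], [661.0, -45.0], [26.0, 95.0], -0.6])]
rung_yellow_mid [([649.0, -114.0, 14.0], 0.54), ([657.0, -425.0, 2.0], 0.44)] [(0.62, [[648.0, -116.0], [647.0, -117.0], [92.0, 24.0], 0.8])]
stain_bottle [([564.0, 61.0, 1.0], 0.71)] []
scissors_mid [] [(0.29, [[657.0, 102.0], [657.0, 103.0], [64.0, 113.0], -8.8])]
```

View pics/c5.png

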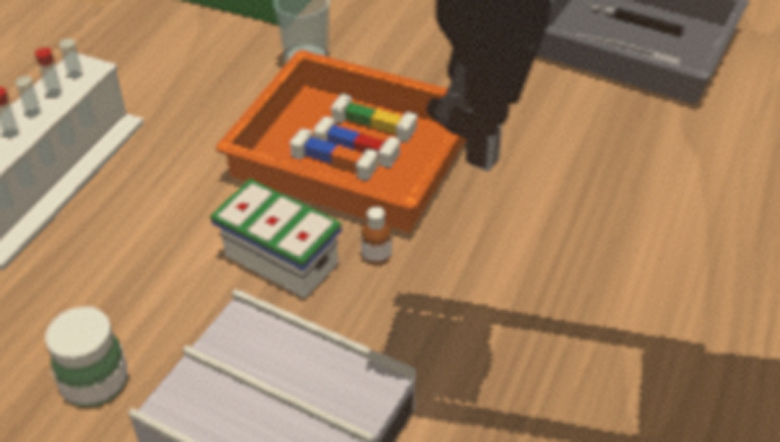

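View pics/c6.png

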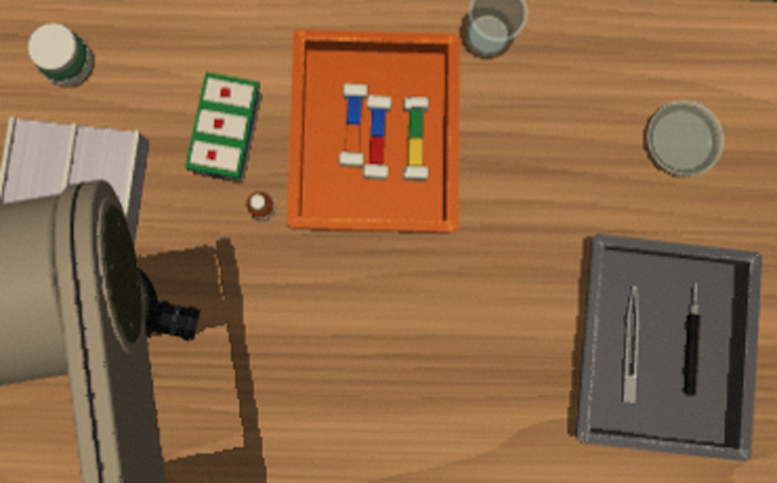

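The crops show the green folder squarely on the blue one on the box at (222,128). The three rungs are in the crate, one of them nudged but inside, and the forceps and needle are in the tray. All four bystanders are standing and no scissors are in view. Handing in.

```bash
python3 -c "
from h import *
print(hand_in())"
```

```text
the job is handed in; nothing more can be done
None
```

The job is handed in, with no verdict returned: the last pictures showed the forceps and needle in the grey tray, all three DNA rungs in the orange crate, both folders stacked square on the slide box and the bystanders standing; no scissors were present in this run.

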